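# Load a packing board on the pin stack and clamp it

## Robot

A 7-joint arm with a two-finger parallel gripper is mounted at the origin on the work surface. World frame = base frame: x ahead of the robot, y to its left, z up, the work surface at z = 0. Lengths are in m, angles in rad, forces in N, time in s.
With the tool pointing down it reaches from about 0.425 to 0.925 m from the base axis. Payload 6.8 kg.
Tool frame: the origin (TCP) lies on the mounting face of the last link; the fingertips stand 173 mm ahead of it and the grasp point (between the pads) lies 155 mm ahead of it; y points along the fingers, x is the direction in which the jaws open and shut, and the axes are right-handed (so a half turn about y gives the same grasp; the last joint's range is limited). The gripper opens to 85 mm and grips with 20 to 120 N. Pads are 22 mm wide; open, the fingers measure 114 mm over their backs; the gripper's body (76 mm by 85 mm) begins 54 mm behind the grasp point. The pads swing forward as they close: fully open they stand 13 mm farther back than shut.
Start: joints at [1.184, 0.477, 0.022, 1.555, -0.011, 1.109, -0.083], TCP at [0.186, -0.649, 0.405] pointing down, gripper open.
Joint ranges: [-2.96, 2.96], [-0.34, 2.1], [-1.41, 1.46], [0.24, 2.44], [-1.37, 4.51], [0.17, 1.92], [-2.96, 2.96]. Speed limits (rad/s): [2.39, 2.39, 3.14, 3.14, 3.14, 3.14, 3.14].

## Interface

Orientations are given as a rotation vector (axis times angle).
In Python, from bench import r gives the robot as it stands.
- The arm moves only by the tool step_arm, never from a script. Its arguments are lists of equal length, an entry for each row: "xyz": the shift along the tool's x, y, z scaled (see below), a list of three; "rotation": the turn, a rotation vector about the tool's x, y, z scaled (see below), a list of three. A call has 1 to 20 rows; each row is the pose to reach, as a shift and turn from the pose measured when the call began, along the tool's axes at that moment; what a row does not reach only later rows make up. The controller multiplies each number of a shift by 30 cm and each number of a turn by 90 degrees. A row lasts 1/8 s, in which the tool goes at most 62.5 mm and 10.7 degrees, less where a joint would pass 70% of its speed; a pose out of reach is approached as far as the arm can. A call with a number of a shift or a turn outside -1 to 1 is refused whole. A call with a gripper value outside its range is refused whole. "grip" is the closure, from 0 (fully open) to 1 (shut), set as the call begins (left out, the last holds). The fingers move at their own pace and stop on an object; "force" is the grip in N (left out, the last holds). Time passes only in rows, so rows that repeat a pose let the fingers close. It gives the time, the measured TCP pose, the force and the opening at its end, in the units of the state.
- r.get_obs(): the state, without advancing time (a new reading comes with each control period).
- r.grab_frame(name): name is "scene" or "top"; returns a dict with "pixels" (420x560x3 uint8, red, green, blue), "fx", "fy", "cx", "cy" (pixels), "dist_coeffs" ([k1, k2, p1, p2, k3] as OpenCV has them; the pictures are not rectified), "position" and "attitude" of the camera in the world. Camera axes: x right, y down, z forward; pixel columns grow to the right and rows downward; lengths in m; the calibration is good to about 2 mm. A picture is of the moment at which its call begins. There is no depth.
- r.hand_in(): hands the job in, once; it reports no verdict.
The state is a dict: "clock": time; "joints": joint angles; "qvel": joint speeds; "tau": joint torques, N m; "tcp_pos": TCP position; "orientation": TCP orientation; "contact_force": force on the tool from outside, world axes, zero at the start; "moment": the same for the moment, N m; "grip_width": finger opening in m.
Only numpy, scipy, OpenCV 4.12 (cv2) and the standard library are available. Lean on these libraries where they do the work, as an engineer would, in place of code of your own. Each camera call takes 0.05 s, during which the arm holds its last target.

## Task

Take the pale two-hole packing board off the sloping rack, thread it over the fixture's two upright pins and lower it gently, still held, until you feel it rest flat on the pile of boards there, whose height is not known. Hold it there for a moment, let go of it, and only then swing the red-knobbed hold-down arm over so that its foot rests on the board. Leave the other loose things on the table where they are.

Things in the scene. Friction and masses are not known exactly. Their poses are not given: they have to be found in the camera images.
- board: The packing board to load: pale wood, 200 x 50 x 18 mm, 0.1 to 0.2 kg, with two 14 mm through holes on its long centre line, 80 mm either side of the middle. Either end may go to either pin; same face up as on the rack. Origin: centre of its underside; x along its length (up the slope at the start), y across its width, z out of its upper face. Both long sides are free to grasp at mid-length.
- rack: Fixed rack with a blue foot that carries the board. Its aluminium deck, 40 mm wide, slopes up away from the robot at 32 degrees, rising along the rack's x. The board overhangs the deck 5 mm on each long side; its lower end rests on a 16 mm high stop. Origin: on the table under the middle; the deck's top is 85 mm above it there.
- fixture: Green fixture pedestal, 250 x 78 x 36 mm, that carries the pins, the pile and the hold-down arm. Origin: centre of its underside, midway between the pins; x along the line of the pins, z up.
- stack: Place of the pile on the fixture. Origin: midway between the pins on the pedestal's top; x along the line of the pins, z up. Pins at x = -80 and +80 mm, 10 mm thick, 89 mm high from here, tapered over the last 6 mm. The pile is 200 x 50 mm, centred, along x; its level, firm top lies anywhere from 22 to 57 mm above this origin. Its long sides are free for fingers.
- holddown: Steel hold-down arm. Origin on its hinge, at x = +52, y = +95, z = +82 mm in the stack's axes; the hinge axis is x. At the start its axes equal the stack's and it stands open, leaning 35 degrees from vertical away from the pile (to +y). Pushed from outside towards the pile until past upright (under 3 N) it falls over slowly by itself; it turns 115 to 135 degrees in all.
- knob (a point): Centre of the red ball knob, 20 mm across, at the end of the hold-down arm, 118 mm from its hinge; passing upright, its top rises to 210 mm above the stack origin. The arm is a bar 14 mm wide and 12 mm thick.
- foot (a point): Tip of the arm's black rubber foot, 18 mm across, 105 mm along the arm and 25 mm out from it on the pile's side. With the arm over, it comes down on the board between the middle and the +x pin.
- blank: Bystander: dark wood board without holes, 200 x 50 x 18 mm, lying flat; origin at the centre of its underside.
- offcut: Bystander: wooden offcut 60 x 40 x 35 mm; origin at the centre of its underside.
- mug: Bystander: blue mug, 80 mm across, 90 mm high; origin at the centre of its underside.
- can: Bystander: orange can, 56 mm across, 130 mm high; origin at the centre of its underside.
- driver: Bystander: screwdriver lying on the table.
- tray: Bystander: blue open tray, 140 x 100 x 45 mm; origin at the centre of its underside.
Mind the look-alikes: they are no part of the job. Leave any pink look-alike of the board alone.

How it is judged:
By the outcome, as a careful person would: the job done as asked, in the order asked, and still so for the second after the job is handed in, with the robot touching nothing.
It also fails if it takes over 67 s, if anything falls off the work surface, if the arm or the gripper's body presses on something with over 40 N, if the wrist force passes 120 N, or if a joint passes its speed limit or range.

## Working session

There is one attempt and no reset: what is moved stays moved. The work goes in short steps, Python scripts to look and compute and a tool call to move; the robot and the scene stay as the last step left them, time stands still between calls to the robot, and variables do not carry over. Pictures are saved under pics/ and viewed, and the job is handed in when it is done.

Besides the shell and the picture viewer there is one more tool, called after ">>>" as name(argument=value, ...), one argument or row to a line, values as JSON. step_arm: Moves the arm, as the interface text tells. Its arguments: {"type":"object","properties":{"xyz":{"type":"array"},"rotation":{"type":"array"},"grip":{"type":"number"},"force":{"type":"number"}},"required":["xyz","rotation"]}

```bash
ls; mkdir -p pics; python3 - <<'E'
from bench import r
import cv2
print(r.get_obs())
for n in("scene","top"):
    f=r.grab_frame(n)
    cv2.imwrite(f"pics/{n}0.png",cv2.cvtColor(f["pixels"],cv2.COLOR_RGB2BGR))
    print({k:v for k,v in f.items() if k!="pixels"})
E
```

```text
pics
{'clock': 0.0, 'joints': array([ 1.18389515,  0.47778335,  0.02233935,  1.55648413, -0.01146866,
        1.10927657, -0.08308702]), 'qvel': array([-0.00083345, -0.00072048, -0.00139561,  0.00085062,  0.00057386,
       -0.00044983,  0.00045148]), 'tau': array([-3.41715540e-04, -5.96451902e+01,  1.60803560e+00, -2.81198859e+01,
        1.25677296e-02,  9.32341442e-03, -2.07666908e-06]), 'tcp_pos': array([ 0.18568675, -0.64865945,  0.40372286]), 'orientation': array([-1.32731061,  1.00251076, -0.99993579]), 'contact_force': array([ 0.47709399, -0.63768104, -0.09747357]), 'moment': array([-0.00465904, -0.05451096, -0.014817  ]), 'grip_width': 0.08514945466957481}
{'fx': 392.5007909376136, 'fy': 392.5007909376136, 'cx': 279.9640333448616, 'cy': 212.5299255973841, 'dist_coeffs': array([0.01400267, 0.        , 0.        , 0.        , 0.        ]), 'position': array([1.18725398, 0.28376604, 0.93963041]), 'attitude': array([-1.47076436, -2.14877541,  0.83923067])}
{'fx': 468.97060888296744, 'fy': 468.97060888296744, 'cx': 271.2513106444175, 'cy': 211.79900163640508, 'dist_coeffs': array([-0.08288675,  0.        ,  0.        ,  0.        ,  0.        ]), 'position': array([ 0.25709676, -0.01303215,  1.44670098]), 'attitude': array([-2.10136914,  2.13631306, -0.20403379])}
```

View pics/scene0.png

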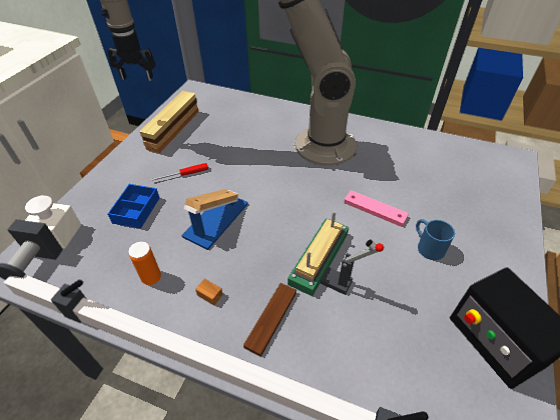

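View pics/top0.png

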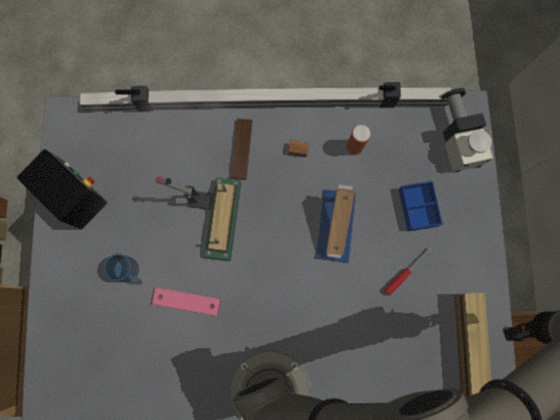

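```bash
python3 -c "
from scipy.spatial.transform import Rotation as R
print(R.from_rotvec([-1.32731061,  1.00251076, -0.99993579]).as_matrix())
print(R.from_rotvec([-1.47076436, -2.14877541,  0.83923067]).as_matrix())
print(R.from_rotvec([-2.10136914,  2.13631306, -0.20403379]).as_matrix())"
```

```text
[[ 2.75249404e-01 -6.56605949e-04  9.61372630e-01]
 [-9.61371140e-01  1.70084144e-03  2.75250139e-01]
 [-1.81587329e-03 -9.99998338e-01 -1.63086414e-04]]
[[-0.36424572  0.68910731 -0.62646322]
 [ 0.93128089  0.26489106 -0.25009723]
 [-0.00639932 -0.67451008 -0.7382379 ]]
[[-1.61718869e-02 -9.81166351e-01  1.92486526e-01]
 [-9.99863835e-01  1.65014776e-02  1.09149085e-04]
 [-3.28340551e-03 -1.92458551e-01 -9.81299610e-01]]
```

The scene view shows the board on the blue rack at about (213,203), the fixture at (322,258), the red knob at (379,247) and the pink look-alike at (376,208). The top view shows the board at (341,222) and the fixture at (222,220), with the knob at (160,181) on its +y side. Next I'll zoom in.

```bash
python3 - <<'E'
import cv2
def z(n,x,y,w,h,k,o):
    i=cv2.imread(f"pics/{n}0.png")[y:y+h,x:x+w]
    cv2.imwrite(f"pics/{o}.png",cv2.resize(i,None,fx=k,fy=k,interpolation=cv2.INTER_CUBIC))
z("top",140,160,110,110,5,"tfix");z("top",300,170,80,100,5,"track")
z("scene",280,200,120,100,6,"sfix");z("scene",170,170,90,90,6,"srack")
E
```

```text
(no output)
```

View pics/tfix.png

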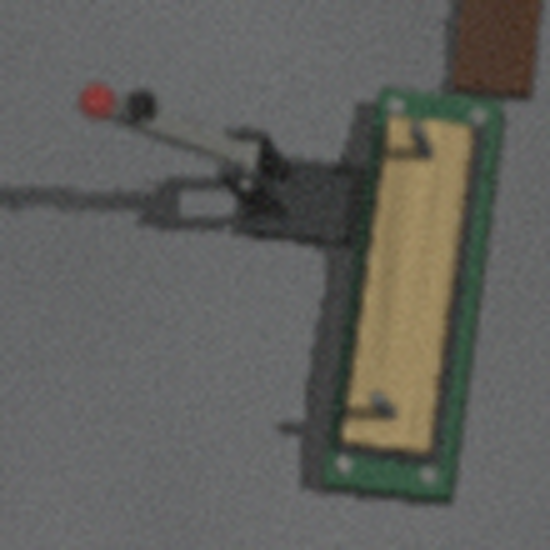

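View pics/track.png

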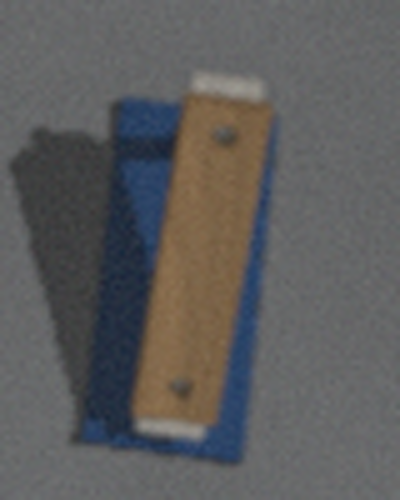

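View pics/sfix.png

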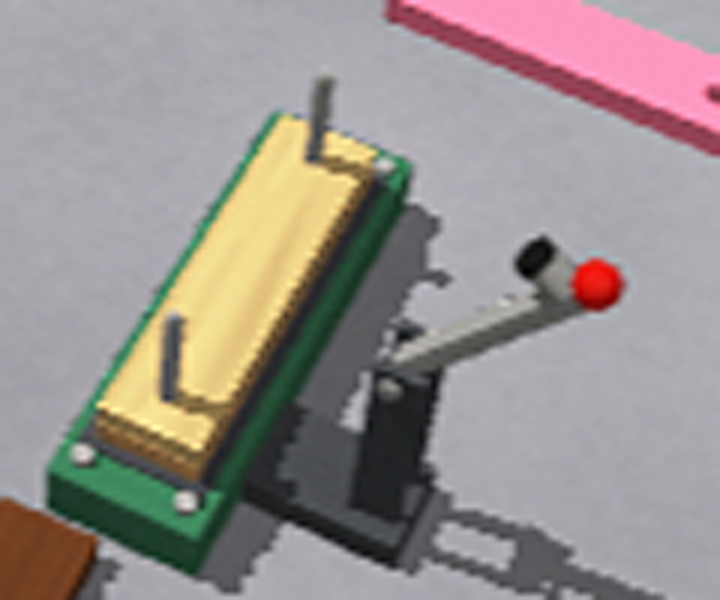

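View pics/srack.png

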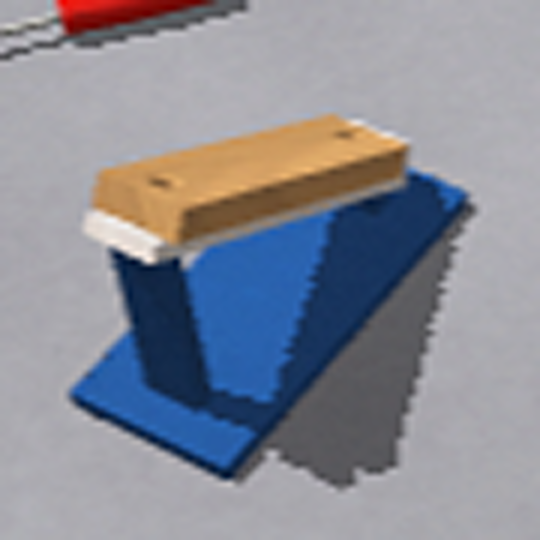

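```bash
cat > h.py <<'E'
import numpy as np,cv2
from scipy.spatial.transform import Rotation as R
def ray(f,uv):
    K=np.array([[f["fx"],0,f["cx"]],[0,f["fy"],f["cy"]],[0,0,1]])
    p=cv2.undistortPoints(np.array(uv,float).reshape(-1,1,2),K,f["dist_coeffs"]).reshape(-1,2)
    d=np.c_[p,np.ones(len(p))]@R.from_rotvec(f["attitude"]).as_matrix().T
    return f["position"],d/np.linalg.norm(d,axis=1)[:,None]
def plane(f,uv,z):
    o,d=ray(f,uv); return o+d*((z-o[2])/d[:,2])[:,None]
def tri(f1,a,f2,b):
    o1,d1=ray(f1,a);o2,d2=ray(f2,b);out=[]
    for x,y in zip(d1,d2):
        s=np.linalg.lstsq(np.c_[x,-y],o2-o1,rcond=None)[0]
        p,q=o1+s[0]*x,o2+s[1]*y; out.append([*(p+q)/2,np.linalg.norm(p-q)])
    return np.array(out)
def zo(pts,x,y,k): return [(x+(u+.5)/k-.5,y+(v+.5)/k-.5) for u,v in pts]
def proj(f,P):
    K=np.array([[f["fx"],0,f["cx"]],[0,f["fy"],f["cy"]],[0,0,1]])
    M=R.from_rotvec(f["attitude"]).as_matrix().T
    return cv2.projectPoints(np.array(P,float).reshape(-1,1,3),cv2.Rodrigues(M)[0],-M@f["position"],K,f["dist_coeffs"])[0].reshape(-1,2)
E
cat > m1.py <<'E'
from bench import r
from h import *
np.set_printoptions(precision=4,suppress=True)
T=r.grab_frame("top");S=r.grab_frame("scene")
# names: pin+ tip, pin- tip, screws (x+ y+),(x+ y-),(x- y+),(x- y-)
t=zo([(414,128),(376,398),(396,106),(478,118),(344,464),(430,474)],140,160,5)
s=zo([(174,318),(324,78),(186,500),(83,454),(386,166)],280,200,6)
print("pin tips\n",tri(T,t[:2],S,s[:2]))
print("screws + \n",tri(T,t[2:5],S,s[2:5]))
print("screws plane .036\n",plane(T,t[2:],.037))
print("knob",tri(T,zo([(97,101)],140,160,5),S,zo([(597,285)],280,200,6)))
bt=zo([(225,136),(181,387)],300,170,5); bs=zo([(162,183),(346,134)],170,170,6)
h=tri(T,bt,S,bs);print("holes hi,lo\n",h, np.linalg.norm(h[0,:3]-h[1,:3]))
# masks
for n,f in(("top",T),("scene",S)):
    hsv=cv2.cvtColor(f["pixels"],cv2.COLOR_RGB2HSV)
    for nm,lo,hi in(("green",(60,90,30),(85,255,255)),("tan",(8,70,60),(28,255,255)),("red",(0,180,90),(4,255,255))):
        m=cv2.inRange(hsv,lo,hi)
        cs,_=cv2.findContours(m,cv2.RETR_EXTERNAL,cv2.CHAIN_APPROX_NONE)
        for c in cs:
            if cv2.contourArea(c)>25: 
                q=cv2.approxPolyDP(c,3,True).reshape(-1,2)
                print(n,nm,cv2.contourArea(c),np.round(cv2.minAreaRect(c)[0],1),q.tolist() if len(q)<9 else len(q))
E
python3 m1.py
```

```text
pin tips
 [[0.5981 0.1275 0.1235 0.0012]
 [0.4401 0.1486 0.123  0.0013]]
screws + 
 [[0.633  0.148  0.0428 0.0002]
 [0.6251 0.0971 0.0403 0.0004]
 [0.4113 0.1791 0.0405 0.0013]]
screws plane .036
 [[0.6346 0.1486 0.037 ]
 [0.6259 0.0975 0.037 ]
 [0.4119 0.1789 0.037 ]
 [0.4051 0.1269 0.037 ]]
knob [[0.5924 0.2913 0.2169 0.0004]]
holes hi,lo
 [[ 0.5527 -0.223   0.1445  0.0004]
 [ 0.4191 -0.203   0.0611  0.0002]] 0.15875210830937775
top green 30.0 [216.5 255.5] [[209, 256], [224, 257], [221, 253]]
top tan 463.0 [524.  347.3] [[545, 344], [533, 338], [514, 341], [516, 367]]
top tan 205.5 [523.8 317.5] 11
top tan 2016.0 [476.5 343.3] [[483, 293], [459, 294], [464, 298], [470, 395], [478, 393], [491, 380]]
top tan 3092.5 [ 14. 341.] [[0, 267], [0, 413], [21, 415], [28, 289], [2, 285]]
top tan 98.5 [  3.  229.5] [[0, 220], [0, 239], [5, 239], [6, 222]]
top tan 110.0 [  3.5 207. ] [[0, 197], [0, 215], [5, 217], [7, 201]]
top tan 1017.0 [339.8 221.4] [[337, 189], [327, 252], [341, 254], [353, 191]]
top tan 1080.0 [221.2 216.6] [[218, 183], [208, 247], [225, 250], [234, 186], [225, 184], [224
[... 1387 characters left out ...]
], [187, 198], [185, 203], [200, 210], [236, 199]]
scene tan 398.0 [549.5 183. ] [[555, 159], [556, 181], [546, 194], [540, 195], [541, 203], [559, 207], [559, 160]]
scene tan 401.0 [ 99.8 149.3] [[128, 133], [110, 128], [114, 141], [80, 172], [81, 176]]
scene tan 541.5 [174.  130.4] [[196, 104], [156, 144], [143, 139], [146, 148], [160, 152], [198, 111]]
scene tan 930.5 [168. 115.] [[194, 94], [182, 91], [140, 130], [141, 135], [154, 139], [195, 98]]
scene tan 6158.5 [510.1  79.2] 17
scene red 65.0 [469.3 318.2] [[465, 315], [468, 323], [474, 321], [471, 314]]
scene red 36.0 [378.5 246.5] [[379, 243], [377, 250], [382, 249]]
scene red 150.0 [193.4 169. ] [[206, 163], [180, 172], [206, 169]]
```

```bash
cat > m2.py <<'E'
from bench import r
from h import *
np.set_printoptions(precision=4,suppress=True)
T=r.grab_frame("top");S=r.grab_frame("scene")
lo,hi=np.array([0.4191,-0.203,0.0611]),np.array([0.5527,-.223,.1445]);c=(lo+hi)/2
x=(hi-lo)/np.linalg.norm(hi-lo); y=np.cross([0,0,1],x);y/=np.linalg.norm(y);z=np.cross(x,y)
for nm,f,p in(("top",T,zo([(189,100),(272,104),(216,424),(136,414)],300,170,5)),("scene",S,zo([(184,212),(407,150),(335,115),(103,168)],170,170,6))):
    o,d=ray(f,p); q=o+d*(((c-o)@z)/(d@z))[:,None]-c
    print(nm,np.c_[q@x,q@y]*1000)
# side-edge by HSV mask -> lines
E
python3 m2.py
```

```text
top [[  97.7466   23.885 ]
 [ 101.7276  -22.9431]
 [-100.4308  -24.4578]
 [-100.7114   23.7047]]
scene [[ 99.7443  28.2106]
 [-92.9774  30.2883]
 [-99.9577 -21.093 ]
 [ 91.565  -25.7091]]
```

```bash
cat >> h.py <<'E'
def cmd(o,p,Rm):
    R0=R.from_rotvec(o["orientation"]).as_matrix()
    s=R0.T@(np.array(p)-o["tcp_pos"])/.3
    w=R.from_matrix(R0.T@Rm).as_rotvec()/(np.pi/2)
    return np.round(s,4),np.round(w,4)
def board_pose(yaw=-8.3,pitch=31.8):
    # tool R for grasp: tool z=board x, tool y=-board z, tool x=-board y
    B=R.from_euler("ZY",[yaw,-pitch],degrees=True).as_matrix()
    return np.c_[-B[:,1],-B[:,2],B[:,0]],B
BC=np.array([.4859,-.2130,.1028])
E
python3 - <<'E'
from bench import r
from h import *
o=r.get_obs();Rt,B=board_pose();print(B)
for d in(.26,.154):print(BC+B[:,2]*d,cmd(o,BC+B[:,2]*d,Rt))
E
```

```text
[[ 0.84099074  0.1443562  -0.52143635]
 [-0.12268728  0.98952579  0.07606934]
 [ 0.5269558   0.          0.84989269]]
[ 0.35032655 -0.19322197  0.3237721 ] (array([-1.3091,  0.2695,  0.9454]), array([ 0.3481,  0.2626, -0.0752]))
[ 0.4055988  -0.20128532  0.23368347] (array([-1.2324,  0.5697,  1.1151]), array([ 0.3481,  0.2626, -0.0752]))
```

>>> step_arm(
  xyz=[
    [-0.15, 0.03, 0.11],
    [-0.3, 0.06, 0.22],
    [-0.45, 0.09, 0.33],
    [-0.6, 0.12, 0.44],
    [-0.75, 0.15, 0.55],
    [-0.9, 0.18, 0.65],
    [-1, 0.2, 0.72],
    [-1, 0.2, 0.72],
    [-1, 0.2, 0.72],
  ],
  rotation=[
    [0.04, 0.03, -0.01],
    [0.08, 0.06, -0.02],
    [0.13, 0.1, -0.03],
    [0.18, 0.14, -0.04],
    [0.23, 0.18, -0.05],
    [0.29, 0.22, -0.06],
    [0.348, 0.263, -0.075],
    [0.348, 0.263, -0.075],
    [0.348, 0.263, -0.075],
  ],
  grip=0,
)

```text
clock: 1.42
tcp_pos: [0.3108, -0.3017, 0.3449]
orientation: [-0.747, 0.863, -1.551]
contact_force: [0.3, -0.1, -0.3]
grip_width: 0.0857
```

```bash
python3 - <<'E'
from bench import r
from h import *
o=r.get_obs();Rt,B=board_pose();print(o["clock"],o["joints"])
for d in(.26,.154):print(BC+B[:,2]*d,cmd(o,BC+B[:,2]*d,Rt))
E
```

```text
1.425 [ 1.04087184  0.10896436 -0.3263368   2.29875077 -0.79110358  0.36584684
 -0.29711034]
[ 0.35032655 -0.19322197  0.3237721 ] (array([-0.377 ,  0.1008,  0.0293]), array([0.0001, 0.    , 0.0006]))
[ 0.4055988  -0.20128532  0.23368347] (array([-0.3773,  0.4542,  0.0293]), array([0.0001, 0.    , 0.0006]))
```

>>> step_arm(
  xyz=[
    [-0.12, 0.03, 0.01],
    [-0.25, 0.06, 0.02],
    [-0.377, 0.1, 0.029],
    [-0.377, 0.1, 0.029],
    [-0.377, 0.1, 0.029],
  ],
  rotation=[
    [0, 0, 0],
    [0, 0, 0],
    [0, 0, 0],
    [0, 0, 0],
    [0, 0, 0],
  ],
)

```text
clock: 2.05
tcp_pos: [0.3509, -0.1937, 0.3243]
orientation: [-0.747, 0.862, -1.551]
contact_force: [-0.8, -0.8, -0.4]
grip_width: 0.0855
```

```bash
python3 - <<'E'
from bench import r
from h import *
o=r.get_obs();Rt,B=board_pose();print(o["clock"],o["joints"])
for d in(.26,.154):print(BC+B[:,2]*d,cmd(o,BC+B[:,2]*d,Rt))
for n in("scene","top"):
    f=r.grab_frame(n)
    cv2.imwrite(f"pics/{n}1.png",cv2.cvtColor(f["pixels"],cv2.COLOR_RGB2BGR))
E
```

```text
2.05 [ 0.59111765  0.06603812 -0.19673961  2.41350404 -0.77331743  0.17032648
 -0.583683  ]
[ 0.35032655 -0.19322197  0.3237721 ] (array([-0.0014,  0.0004, -0.0027]), array([-0.0003,  0.0005,  0.0007]))
[ 0.4055988  -0.20128532  0.23368347] (array([-0.0018,  0.3538, -0.0029]), array([-0.0003,  0.0005,  0.0007]))
```

View pics/scene1.png

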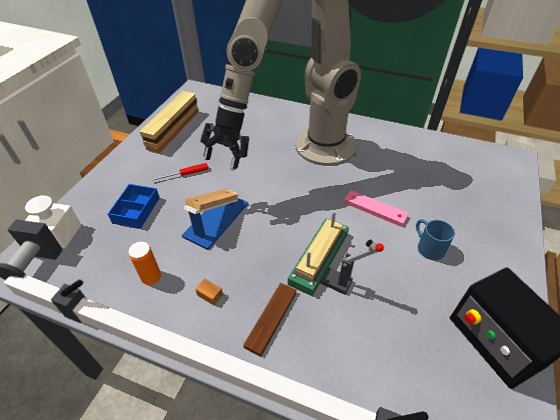

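View pics/top1.png

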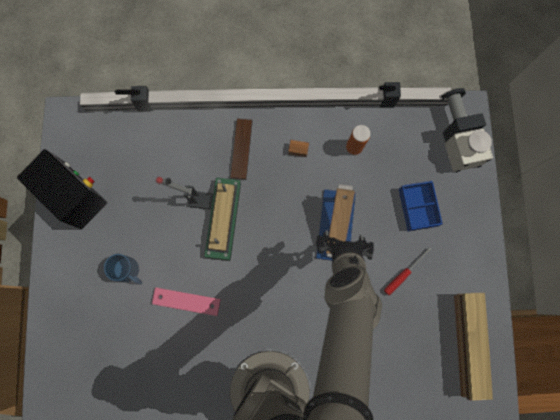

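The gripper is open above and behind the board, at (240,145) in the scene view and (345,245) in the top view, and nothing has been disturbed. Joint 6 is near its limit, so I'll advance partway and check it.

>>> step_arm(
  xyz=[
    [-0.002, 0.06, -0.003],
    [-0.002, 0.12, -0.003],
    [-0.002, 0.15, -0.003],
    [-0.002, 0.15, -0.003],
  ],
  rotation=[
    [0, 0, 0],
    [0, 0, 0],
    [0, 0, 0],
    [0, 0, 0],
  ],
)

```text
clock: 2.65
tcp_pos: [0.3754, -0.2003, 0.293]
orientation: [-0.751, 0.873, -1.547]
contact_force: [-0.5, -0.1, -0.6]
grip_width: 0.0853
```

```bash
python3 - <<'E'
from bench import r
from h import *
o=r.get_obs();Rt,B=board_pose();print(o["clock"],o["joints"])
for d in(.154,):print(BC+B[:,2]*d,cmd(o,BC+B[:,2]*d,Rt))
E
```

```text
2.65 [ 0.18920282  0.16452066  0.22010582  2.41319015 -1.36494243  0.16994278
 -0.0040219 ]
[ 0.4055988  -0.20128532  0.23368347] (array([-0.0111,  0.2211, -0.017 ]), array([ 0.0061, -0.0012, -0.0006]))
```

```bash
cat > kin.py <<'E'
from h import *
from scipy.optimize import least_squares
import itertools
D=[([ 1.18389515,0.47778335,0.02233935,1.55648413,-0.01146866,1.10927657,-0.08308702],[0.18568675,-0.64865945,0.40372286],[-1.32731061,1.00251076,-0.99993579]),
([1.04087184,.10896436,-.3263368,2.29875077,-.79110358,.36584684,-.29711034],[.3108,-.3017,.3449],[-.747,.863,-1.551]),
([.59111765,.06603812,-.19673961,2.41350404,-.77331743,.17032648,-.583683],[.3509,-.1937,.3243],[-.747,.862,-1.551]),
([.18920282,.16452066,.22010582,2.41319015,-1.36494243,.16994278,-.0040219],[.3754,-.2003,.293],[-.751,.873,-1.547])]
def Rz(a):return R.from_rotvec([0,0,a]).as_matrix()
def Ry(a):return R.from_rotvec([0,a,0]).as_matrix()
TE=np.array([[1,0,0],[0,0,-1],[0,1,0]]).T # placeholder: tool y = flange z
def fk(q,p,sg):
    h,L1,L2,L3,b0,b7=p[:6]
    A=Rz(sg[0]*q[0]+b0)@Ry(q[1]); P=np.array([0,0,h])+A@[0,0,L1]
    A=A@Rz(sg[1]*q[2])@Ry(q[3]); P=P+A@[0,0,L2]
    A=A@Rz(sg[2]*q[4])@Ry(q[5]); P=P+A@[0,0,L3]
    A=A@Rz(sg[3]*q[6]+b7)
    return P,np.c_[A[:,0],A[:,2],-A[:,1]]
if __name__=="__main__":
  res=[]
  for sg in itertools.product([1,-1],repeat=4):
    def f(p):
        e=[]
        for q,x,w in D:
            P,A=fk(q,p,sg); e+=list(P-x)+list(.3*R.from_matrix(A@R.from_rotvec(w).as_matrix().T).as_rotvec())
        return e
    for b0 in(0,2,4):
      for b7 in(0,2,4):
        s=least_squares(f,[.35,.4,.4,.15,b0,b7]); res.append((s.cost,sg,s.x,np.round(s.fun,3)))
  res.sort(key=lambda t:t[0])
  for t in res[:3]:print(t[0],t[1],t[2].round(4))
  print(res[0][3])
E
python3 kin.py
```

```text
0.0008651374762048534 (-1, -1, -1, -1) [ 0.2667  0.5485  0.4777  0.1341 -0.1079  3.0457]
0.0008651374762048552 (-1, -1, -1, -1) [ 0.2667  0.5485  0.4777  0.1341 -0.1079  3.0457]
0.000865137476204856 (-1, -1, -1, -1) [0.2667 0.5485 0.4777 0.1341 6.1753 3.0457]
[-0.009 -0.007  0.002  0.    -0.    -0.004  0.01   0.002  0.    -0.015
  0.003 -0.008  0.005  0.015 -0.001 -0.015  0.003 -0.008 -0.006  0.018
 -0.002 -0.015  0.003 -0.008]
```

```bash
python3 - <<'E'
import numpy as np
h,L1,L2,L3=.2667,.5485,.4777,.1341
def ik(r,z,t): # tool tilted forward t
    wr,wz=r-L3*np.sin(t),z+L3*np.cos(t)-h
    d=np.hypot(wr,wz); c4=(d*d-L1**2-L2**2)/(2*L1*L2); j4=np.arccos(c4)
    j2=np.arctan2(wr,wz)-np.arctan2(L2*np.sin(j4),L1+L2*np.cos(j4))
    return j2,j4,np.pi-t-j2-j4
# grasp point at r .53 , tip 16mm below top
for lift in(0,.04,.08):
 for td in(0,5,10,15,20,25,30):
  t=np.radians(td); print(lift,td,np.round(ik(.53-.154*np.sin(t),.1028+lift+.154*np.cos(t),t),2))
print("place")
for td in(0,-10,-15,-20,-25,-32):
  for z in(.09,.18):
   t=np.radians(td); print(td,z,np.round(ik(.537-.154*np.sin(t),z+.154*np.cos(t),t),2))
E
```

```text
0 0 [0.44 2.03 0.67]
0 5 [0.41 2.09 0.56]
0 10 [0.38 2.14 0.44]
0 15 [0.36 2.2  0.32]
0 20 [0.34 2.26 0.19]
0 25 [0.34 2.31 0.06]
0 30 [ 0.34  2.36 -0.08]
0.04 0 [0.37 2.01 0.76]
0.04 5 [0.34 2.06 0.65]
0.04 10 [0.31 2.12 0.54]
0.04 15 [0.29 2.18 0.42]
0.04 20 [0.27 2.23 0.29]
0.04 25 [0.25 2.29 0.17]
0.04 30 [0.25 2.34 0.03]
0.08 0 [0.32 1.98 0.85]
0.08 5 [0.28 2.03 0.74]
0.08 10 [0.25 2.09 0.63]
0.08 15 [0.22 2.14 0.51]
0.08 20 [0.2 2.2 0.4]
0.08 25 [0.18 2.25 0.27]
0.08 30 [0.17 2.31 0.14]
place
0 0.09 [0.47 2.02 0.66]
0 0.18 [0.33 1.96 0.85]
-10 0.09 [0.53 1.91 0.88]
-10 0.18 [0.41 1.85 1.05]
-15 0.09 [0.57 1.85 0.98]
-15 0.18 [0.45 1.8  1.15]
-20 0.09 [0.61 1.79 1.08]
-20 0.18 [0.5  1.75 1.25]
-25 0.09 [0.66 1.74 1.18]
-25 0.18 [0.54 1.69 1.34]
-32 0.09 [0.72 1.66 1.32]
-32 0.18 [0.61 1.63 1.47]
```

The 32° tilt runs into the joint 6 limit. Pitching about the jaw axis keeps the pads flat on the board's sides, so I'll grasp at 12° forward tilt. That means placing at about −20°.

```bash
cat >> h.py <<'E'
def grasp(tilt=12.,back=0.,depth=.014,yaw=-8.3,tip=.170):
    _,B=board_pose(yaw)
    Rt,_=board_pose(yaw,tilt)
    return BC-depth*B[:,2]-(tip+back)*Rt[:,1],Rt
E
python3 - <<'E'
from bench import r
from h import *
o=r.get_obs()
for b in(.08,0):
    p,Rt=grasp(back=b);print(p,cmd(o,p,Rt))
E
```

```text
[ 0.44176661 -0.20656164  0.3354384 ] (array([-0.0119, -0.0056,  0.2632]), array([-0.2139, -0.0011, -0.0008]))
[ 0.45822533 -0.2089627   0.25718659] (array([-0.0115,  0.2461,  0.1752]), array([-0.2139, -0.0011, -0.0008]))
```

>>> step_arm(
  xyz=[
    [-0.003, -0.03, 0.06],
    [-0.006, -0.03, 0.12],
    [-0.01, -0.02, 0.19],
    [-0.012, -0.006, 0.263],
    [-0.012, -0.006, 0.263],
    [-0.012, -0.006, 0.263],
    [-0.012, -0.006, 0.263],
  ],
  rotation=[
    [-0.05, 0, 0],
    [-0.1, 0, 0],
    [-0.16, 0, 0],
    [-0.214, -0.001, 0],
    [-0.214, -0.001, 0],
    [-0.214, -0.001, 0],
    [-0.214, -0.001, 0],
  ],
)

```text
clock: 3.52
tcp_pos: [0.4398, -0.2068, 0.3347]
orientation: [-0.989, 1.151, -1.416]
contact_force: [-0.2, 0.7, 0.6]
grip_width: 0.0855
```

```bash
python3 - <<'E'
from bench import r
from h import *
o=r.get_obs();print(o["clock"],o["joints"].round(3),o["qvel"].round(3))
for b in(.08,0):
    p,Rt=grasp(back=b);print(p,cmd(o,p,Rt))
E
```

```text
3.525 [-0.261  0.247  0.681  2.169 -0.371  0.606 -1.041] [-0.006  0.002  0.005 -0.008  0.009  0.007 -0.004]
[ 0.44176661 -0.20656164  0.3354384 ] (array([-0.0019, -0.001 ,  0.0066]), array([ 0.0004, -0.0019, -0.0018]))
[ 0.45822533 -0.2089627   0.25718659] (array([-0.0011,  0.2656,  0.0068]), array([ 0.0004, -0.0019, -0.0018]))
```

Joints are comfortable now, so I'll advance to the board.

>>> step_arm(
  xyz=[
    [-0.001, 0.05, 0.007],
    [-0.001, 0.1, 0.007],
    [-0.001, 0.15, 0.007],
    [-0.001, 0.19, 0.007],
    [-0.001, 0.22, 0.007],
    [-0.001, 0.245, 0.007],
    [-0.001, 0.265, 0.007],
    [-0.001, 0.265, 0.007],
    [-0.001, 0.265, 0.007],
  ],
  rotation=[
    [0, -0.002, -0.002],
    [0, -0.002, -0.002],
    [0, -0.002, -0.002],
    [0, -0.002, -0.002],
    [0, -0.002, -0.002],
    [0, -0.002, -0.002],
    [0, -0.002, -0.002],
    [0, -0.002, -0.002],
    [0, -0.002, -0.002],
  ],
)

```text
clock: 4.65
tcp_pos: [0.4583, -0.209, 0.2576]
orientation: [-0.992, 1.147, -1.416]
contact_force: [0.8, -1.0, -0.1]
grip_width: 0.0855
```

```bash
python3 - <<'E'
from bench import r
from h import *
o=r.get_obs();print(o["clock"],o["joints"].round(3),o["contact_force"])
p,Rt=grasp();print(p,cmd(o,p,Rt))
for n,(x,y,w,h) in(("scene",(160,90,130,170)),("top",(280,150,120,130))):
    f=r.grab_frame(n)
    i=cv2.cvtColor(f["pixels"],cv2.COLOR_RGB2BGR)[y:y+h,x:x+w]
    cv2.imwrite(f"pics/{n}2.png",cv2.resize(i,None,fx=3.5,fy=3.5,interpolation=cv2.INTER_CUBIC))
E
```

```text
4.65 [-0.112  0.41   0.522  2.181 -0.577  0.456 -0.86 ] [ 0.77119923 -0.96405509 -0.09978093]
[ 0.45822533 -0.2089627   0.25718659] (array([-0.0002,  0.0013, -0.0007]), array([0.0002, 0.0002, 0.0002]))
```

View pics/scene2.png

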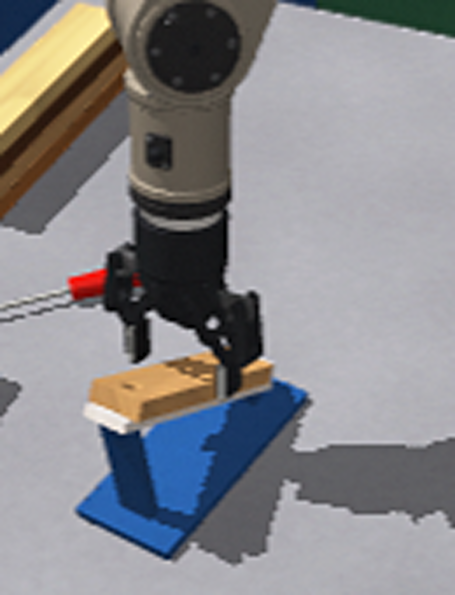

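View pics/top2.png

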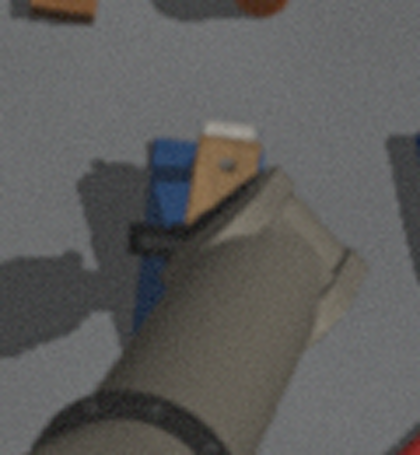

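The scene crop shows the fingers on either side of the board near mid-length, at about (240,370) and (138,340) in the crop, so I'll close.

>>> step_arm(
  xyz=[
    [0, 0, 0],
    [0, 0, 0],
    [0, 0, 0],
    [0, 0, 0],
    [0, 0, 0],
    [0, 0, 0],
  ],
  rotation=[
    [0, 0, 0],
    [0, 0, 0],
    [0, 0, 0],
    [0, 0, 0],
    [0, 0, 0],
    [0, 0, 0],
  ],
  grip=1,
  force=50,
)

```text
clock: 5.5
tcp_pos: [0.4583, -0.209, 0.2581]
orientation: [-0.992, 1.147, -1.416]
contact_force: [-2.8, 1.2, 6.1]
grip_width: 0.0488
```

```bash
python3 - <<'E'
from bench import r
from h import *
o=r.get_obs();print(o["clock"],o["grip_width"],o["contact_force"],o["moment"])
_,B=board_pose()
p=o["tcp_pos"];Ro=R.from_rotvec(o["orientation"]).as_matrix()
print("lift",cmd(o,p+.08*B[:,2]+.0*B[:,0],Ro))
f=r.grab_frame("scene");x,y,w,h=160,90,130,170
cv2.imwrite("pics/scene3.png",cv2.resize(cv2.cvtColor(f["pixels"],cv2.COLOR_RGB2BGR)[y:y+h,x:x+w],None,fx=3.5,fy=3.5,interpolation=cv2.INTER_CUBIC))
E
```

```text
5.5 0.048754875305811816 [-2.8389131   1.19617969  6.07432581] [ 0.19926593  0.4758488  -0.02106238]
lift (array([-0.    , -0.2509, -0.0903]), array([0., 0., 0.]))
```

View pics/scene3.png

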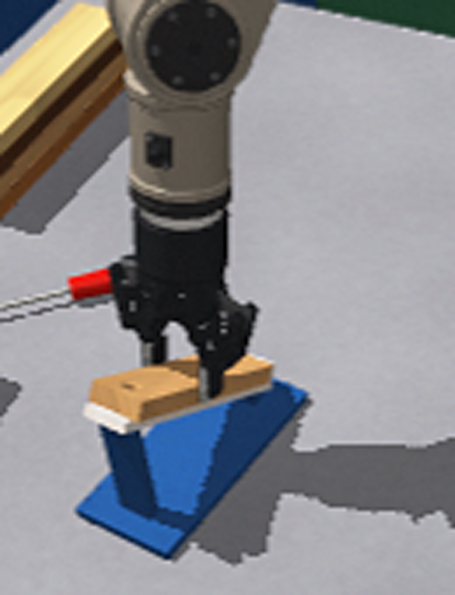

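>>> step_arm(
  xyz=[
    [0, -0.03, -0.011],
    [0, -0.07, -0.025],
    [0, -0.12, -0.043],
    [0, -0.18, -0.065],
    [0, -0.25, -0.09],
    [0, -0.25, -0.09],
    [0, -0.25, -0.09],
  ],
  rotation=[
    [0, 0, 0],
    [0, 0, 0],
    [0, 0, 0],
    [0, 0, 0],
    [0, 0, 0],
    [0, 0, 0],
    [0, 0, 0],
  ],
)

```text
clock: 6.42
tcp_pos: [0.4168, -0.2027, 0.3257]
orientation: [-0.991, 1.146, -1.416]
contact_force: [-0.0, 0.5, -1.3]
grip_width: 0.0485
```

```bash
python3 - <<'E'
from bench import r
from h import *
o=r.get_obs();print(o["clock"],o["grip_width"],o["contact_force"],o["moment"],o["joints"].round(2))
for n,(x,y,w,h) in(("scene",(160,80,130,170)),("top",(280,150,120,130))):
    f=r.grab_frame(n)
    i=cv2.cvtColor(f["pixels"],cv2.COLOR_RGB2BGR)[y:y+h,x:x+w]
    cv2.imwrite(f"pics/{n}4.png",cv2.resize(i,None,fx=3.5,fy=3.5,interpolation=cv2.INTER_CUBIC))
E
```

```text
6.425 0.048524887883027806 [-0.01039005  0.48521076 -1.29554207] [ 0.0858612   0.29387991 -0.03176858] [-0.27  0.22  0.7   2.22 -0.37  0.57 -1.03]
```

View pics/scene4.png

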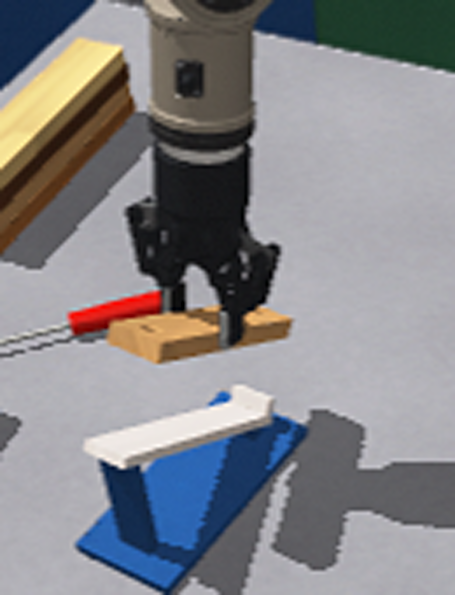

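```bash
cat >> h.py <<'E'
def sideplane(f,o,uv,off=-.0245):
    """rays onto plane tool x=off; returns tool-frame (z,y) coordinates in mm"""
    Ro=R.from_rotvec(o["orientation"]).as_matrix();c,d=ray(f,uv)
    n=Ro[:,0];p0=o["tcp_pos"]+off*n
    q=c+d*(((p0-c)@n)/(d@n))[:,None]-o["tcp_pos"]
    return np.c_[q@Ro[:,2],q@Ro[:,1]]*1000
E
python3 - <<'E'
from bench import r
from h import *
np.set_printoptions(precision=1,suppress=True)
o=r.get_obs();f=r.grab_frame("scene")
x,y,w,h=160,80,130,170
i=cv2.cvtColor(f["pixels"],cv2.COLOR_RGB2BGR)[150:195,180:255]
cv2.imwrite("pics/s5.png",cv2.resize(i,None,fx=10,fy=10,interpolation=cv2.INTER_CUBIC))
print(sideplane(f,o,zo([(160,362),(290,334),(291,320),(161,343)],160,80,3.5)))
E
```

```text
[[  87.8  142.6]
 [ -99.8  209.7]
 [-100.4  195.2]
 [  86.1  126. ]]
```

View pics/s5.png

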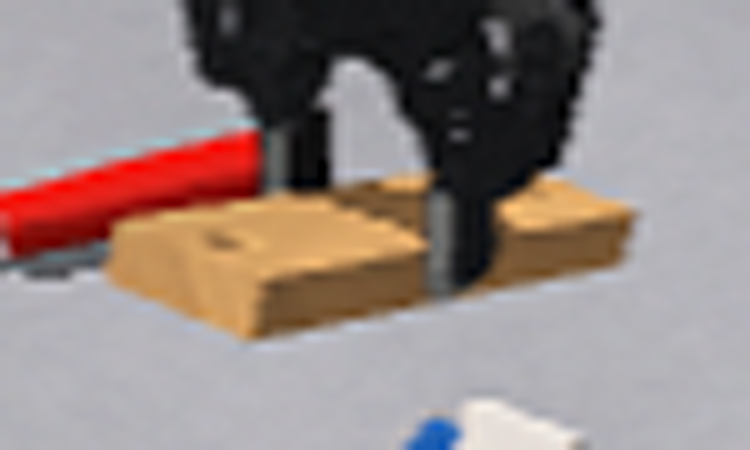

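The side-face measurement puts the board 19.7° from the tool, against 19.8° expected, so it hasn't rotated in the grip. I'll carry it level above the fixture and measure again there.

```bash
cat >> h.py <<'E'
FC=np.array([.5191,.1381]);FY=-7.6
def place(zb,tz=-.005,ty=.1755,rel=19.7,fc=FC,yaw=FY):
    Rt,_=board_pose(yaw,-rel+0.)
    # board level when tool pitch = -rel
    return np.array([fc[0],fc[1],zb])-Rt@np.array([0,ty,tz]),Rt
E
python3 - <<'E'
from bench import r
from h import *
o=r.get_obs()
for zb in(.17,):
    p,Rt=place(zb);print(p,Rt.round(2),cmd(o,p,Rt))
E
```

```text
[0.58240653 0.12965311 0.3335426 ] [[-0.13 -0.33  0.93]
 [-0.99  0.04 -0.12]
 [-0.   -0.94 -0.34]] (array([-1.1763,  0.0529,  0.3839]), array([-0.3517, -0.0076, -0.0004]))
```

>>> step_arm(
  xyz=[
    [0, -0.04, 0.02],
    [-0.05, -0.04, 0.05],
    [-0.15, -0.03, 0.1],
    [-0.27, -0.02, 0.15],
    [-0.39, 0, 0.2],
    [-0.51, 0.02, 0.25],
    [-0.63, 0.04, 0.3],
    [-0.75, 0.05, 0.34],
    [-0.87, 0.05, 0.38],
    [-1, 0.053, 0.384],
    [-1, 0.053, 0.384],
    [-1, 0.053, 0.384],
  ],
  rotation=[
    [-0.04, 0, 0],
    [-0.08, 0, 0],
    [-0.12, 0, 0],
    [-0.16, -0.002, 0],
    [-0.2, -0.003, 0],
    [-0.24, -0.004, 0],
    [-0.28, -0.005, 0],
    [-0.32, -0.006, 0],
    [-0.352, -0.008, 0],
    [-0.352, -0.008, 0],
    [-0.352, -0.008, 0],
    [-0.352, -0.008, 0],
  ],
)

```text
clock: 8.07
tcp_pos: [0.5748, 0.0768, 0.3328]
orientation: [-1.377, 1.572, -1.106]
contact_force: [0.1, -0.7, -1.7]
grip_width: 0.0487
```

```bash
python3 - <<'E'
from bench import r
from h import *
o=r.get_obs();print(o["clock"],o["joints"].round(2),o["contact_force"])
p,Rt=place(.17);print(p,cmd(o,p,Rt))
E
```

```text
8.075 [-0.64  0.55  0.59  1.77 -0.38  1.28 -1.59] [ 0.06267681 -0.68361473 -1.7229068 ]
[0.58240653 0.12965311 0.3335426 ] (array([-0.1779, -0.0031,  0.0009]), array([0.0007, 0.0001, 0.0004]))
```

>>> step_arm(
  xyz=[
    [-0.06, -0.002, 0.001],
    [-0.12, -0.003, 0.001],
    [-0.178, -0.003, 0.001],
    [-0.178, -0.003, 0.001],
    [-0.178, -0.003, 0.001],
    [-0.178, -0.003, 0.001],
  ],
  rotation=[
    [0, 0, 0],
    [0.001, 0, 0],
    [0.001, 0, 0],
    [0.001, 0, 0],
    [0.001, 0, 0],
    [0.001, 0, 0],
  ],
)

```text
clock: 8.82
tcp_pos: [0.5824, 0.1288, 0.3336]
orientation: [-1.376, 1.572, -1.108]
contact_force: [0.5, 0.2, -1.1]
grip_width: 0.0488
```

```bash
python3 - <<'E'
from bench import r
from h import *
o=r.get_obs();print(o["clock"],o["joints"].round(2),o["contact_force"])
p,Rt=place(.17);print(p,cmd(o,p,Rt))
for n,(x,y,w,h) in(("scene",(265,150,130,140)),("top",(150,150,130,130))):
    f=r.grab_frame(n)
    i=cv2.cvtColor(f["pixels"],cv2.COLOR_RGB2BGR)
    cv2.imwrite(f"pics/{n}6full.png",i)
    cv2.imwrite(f"pics/{n}6.png",cv2.resize(i[y:y+h,x:x+w],None,fx=4,fy=4,interpolation=cv2.INTER_CUBIC))
E
```

```text
8.825 [-0.69  0.57  0.58  1.73 -0.4   1.29 -1.66] [ 0.54237176  0.19685785 -1.08474479]
[0.58240653 0.12965311 0.3335426 ] (array([-0.0029,  0.0002, -0.0002]), array([-0.0003, -0.0007,  0.0004]))
```

View pics/scene6.png

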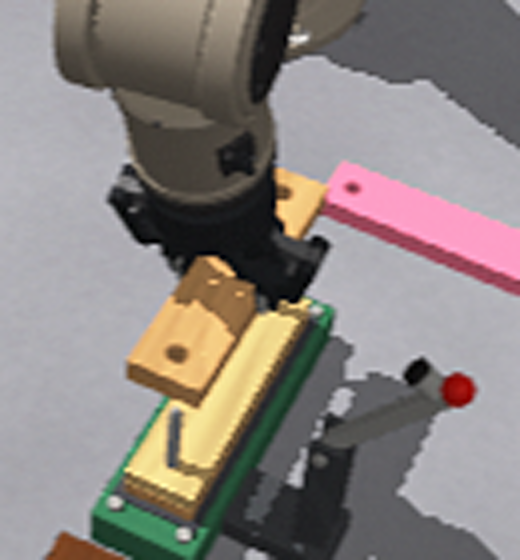

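View pics/top6.png

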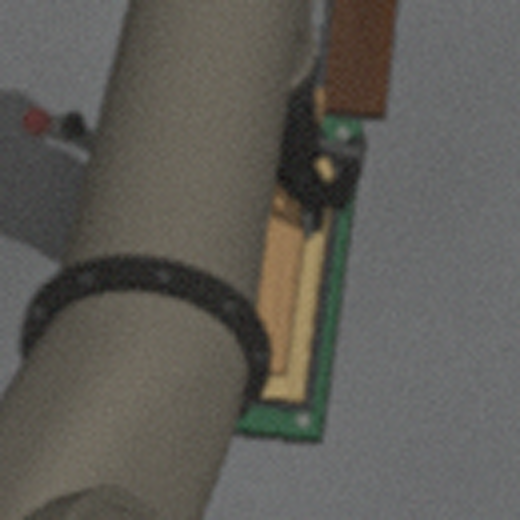

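```bash
python3 - <<'E'
import cv2
i=cv2.imread("pics/scene6full.png")
cv2.imwrite("pics/z1.png",cv2.resize(i[210:270,290:350],None,fx=10,fy=10,interpolation=cv2.INTER_CUBIC))
cv2.imwrite("pics/z2.png",cv2.resize(i[185:235,325:385],None,fx=10,fy=10,interpolation=cv2.INTER_CUBIC))
E
```

```text
(no output)
```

View pics/z1.png

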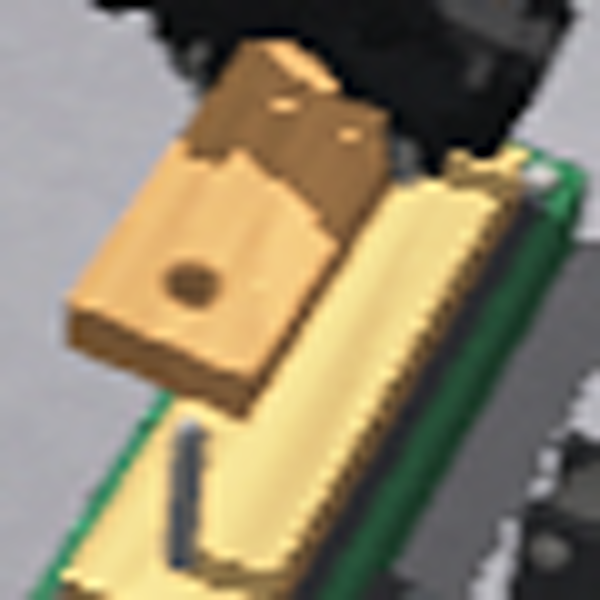

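View pics/z2.png

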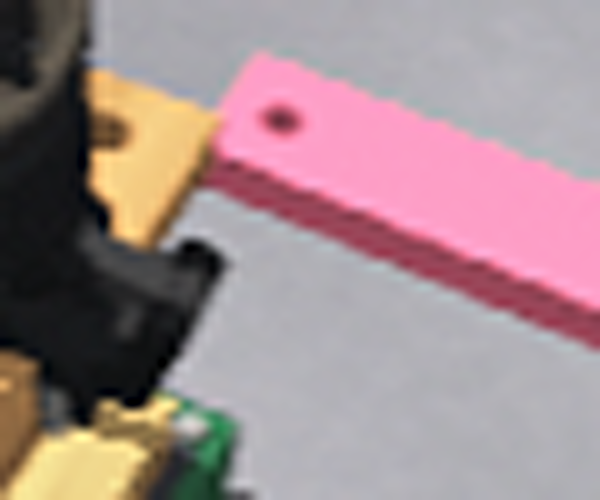

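```bash
python3 - <<'E'
from bench import r
from h import *
np.set_printoptions(precision=1,suppress=True)
o=r.get_obs();f=r.grab_frame("scene")
F=R.from_euler("z",FY,degrees=True).as_matrix()
def fx(P): return (P-np.r_[FC,0])@F*1000
up=zo([(70,303),(247,378),(191,284)],290,210,10)+zo([(220,120),(107,129),(131,129)],325,185,10)
for z in(.185,.188,.191):print(z,fx(plane(f,up,z))[:,:2].tolist())
bt=zo([(68,345),(245,415)],290,210,10)
print("bottom",fx(plane(f,bt,.170))[:,:2])
print("sideplane near bottom/top, far top",sideplane(f,o,[bt[1],up[1],up[3]]))
# expected tool-frame of corners w/ tz,ty=(-5,175.5)
p,Rt=place(.17)
for X,Z in((100,0),(100,18),(-100,18),(-100,0)):
    v=Rt.T@(F@np.array([X,25,Z]));print(X,Z,v[2]-5,v[1]+175.5)
print("pins check",fx(plane(f,zo([(192,428)],290,210,10),.125)))
E
```

```text
0.185 [[101.88080286910393, -25.851475688860916], [101.87015922597956, 22.064188909646678], [82.33578032243648, -2.5077214856223105], [-95.17073153831379, 24.15050207867605], [-77.46235239472247, -1.2192109930062887], [-80.55125662781923, 4.449207037942383]]
0.188 [[104.03207535824048, -24.8234006913508], [104.02147402845134, 22.901777289023066], [84.56475318946502, -1.5724485567046094], [-92.23608933695806, 24.97979641176789], [-74.598109076153, -0.28906048090620867], [-77.67473350626629, 5.356823003356494]]
0.191 [[106.18334784737671, -23.795325693840837], [106.17278883092301, 23.73936566839941], [86.79372605649357, -0.6371756277869354], [-89.30144713560277, 25.809090744859617], [-71.73386575758384, 0.641090031193773], [-74.79821038471343, 6.264438968770537]]
bottom [[103.1 -25.4]
 [101.5  22.3]]
sideplane near bottom/top, far top [[  91.9  135.9]
 [  87.5  120.6]
 [-100.7  195.2]]
100 0 89.14705448120378 141.7904741576918
100 18 83.0793398295883 124.84400435107511
-100 18 -105.21476913281926 192.26305603569153
-100 0 -99.14705448120378 209.2095258423082
pins check [[ 80.2  -0.1 125. ]]
```

```bash
python3 - <<'E'
import cv2
i=cv2.imread("pics/top6full.png")
cv2.imwrite("pics/z3.png",cv2.resize(i[195:265,200:240],None,fx=10,fy=10,interpolation=cv2.INTER_CUBIC))
E
```

```text
(no output)
```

View pics/z3.png

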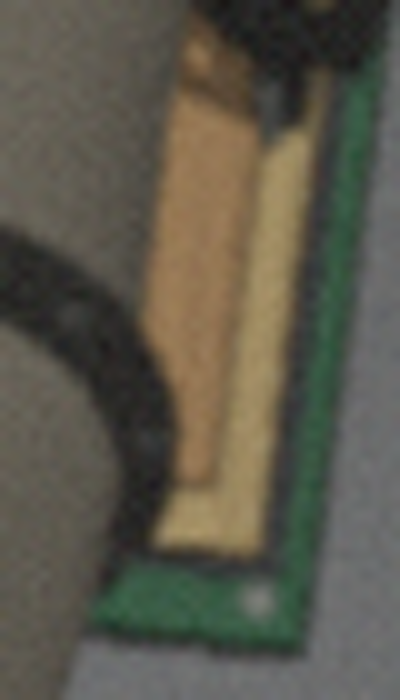

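```bash
python3 - <<'E'
from bench import r
from h import *
np.set_printoptions(precision=1,suppress=True)
o=r.get_obs();f=r.grab_frame("top")
F=R.from_euler("z",FY,degrees=True).as_matrix()
def fx(P): return (P-np.r_[FC,0])@F*1000
print("top",fx(plane(f,zo([(208,481),(250,175)],200,195,10),.187)),"bot",fx(plane(f,zo([(214,490)],200,195,10),.169)))
# same method on pile top edges & pedestal as check
print("screw",fx(plane(f,zo([(259,600)],200,195,10),.037)),"pedestal corner",fx(plane(f,zo([(303,652)],200,195,10),.036)))
S=r.grab_frame("scene")
print("ped corner scene",fx(plane(S,zo([(28,600)],290,210,10),.036)))
E
```

```text
top [[-95.3 -24.7 187. ]
 [-10.3 -24.6 187. ]] bot [[-95.5 -24.4 169. ]]
screw [[-112.1  -25.8   37. ]] pedestal corner [[-126.  -41.   36.]]
ped corner scene [[ 93.1 -39.3  36. ]]
```

```bash
cat > nx.py <<'E'
import sys
from bench import r
from h import *
o=r.get_obs();print(o["clock"],o["contact_force"].round(2),o["moment"].round(2),o["tcp_pos"].round(4),o["grip_width"])
dx,dy=0,0
fc=FC
for z in map(float,sys.argv[1:]):
    p,Rt=place(z,tz=-.0003,ty=.175,rel=20.7);print(z,p.round(4),cmd(o,p,Rt))
E
python3 nx.py .17 .14
```

```text
9.075 [ 0.19  0.23 -1.72] [-0.07 -0.53  0.05] [0.5824 0.1293 0.3335] 0.04897921405625253
0.17 [0.5807 0.1299 0.3336] (array([-0.0011,  0.0018, -0.0057]), array([-0.0114, -0.0002,  0.0003]))
0.14 [0.5807 0.1299 0.3036] (array([-0.0011,  0.096 ,  0.028 ]), array([-0.0114, -0.0002,  0.0003]))
```

>>> step_arm(
  xyz=[
    [-0.001, 0.03, 0.005],
    [-0.001, 0.06, 0.015],
    [-0.001, 0.096, 0.028],
    [-0.001, 0.096, 0.028],
    [-0.001, 0.096, 0.028],
    [-0.001, 0.096, 0.028],
  ],
  rotation=[
    [-0.01, 0, 0],
    [-0.011, 0, 0],
    [-0.011, 0, 0],
    [-0.011, 0, 0],
    [-0.011, 0, 0],
    [-0.011, 0, 0],
  ],
)

```text
clock: 9.82
tcp_pos: [0.5809, 0.1298, 0.304]
orientation: [-1.387, 1.584, -1.096]
contact_force: [0.1, -0.1, -1.0]
grip_width: 0.049
```

```bash
python3 nx.py .14 .13; python3 - <<'E'
from bench import r
import cv2
for n,(x,y,w,h) in(("scene",(290,190,90,90)),("top",(195,180,50,80))):
    f=r.grab_frame(n)
    i=cv2.cvtColor(f["pixels"],cv2.COLOR_RGB2BGR)
    cv2.imwrite(f"pics/{n}7.png",cv2.resize(i[y:y+h,x:x+w],None,fx=7,fy=7,interpolation=cv2.INTER_CUBIC))
E
```

```text
9.825 [ 0.08 -0.05 -0.97] [-0.06 -0.46 -0.07] [0.5809 0.1298 0.304 ] 0.04897080834281017
0.14 [0.5807 0.1299 0.3036] (array([-0.0001,  0.0014, -0.0002]), array([-0.0008, -0.0001,  0.0001]))
0.13 [0.5807 0.1299 0.2936] (array([-0.0002,  0.0326,  0.0116]), array([-0.0008, -0.0001,  0.0001]))
```

View pics/scene7.png

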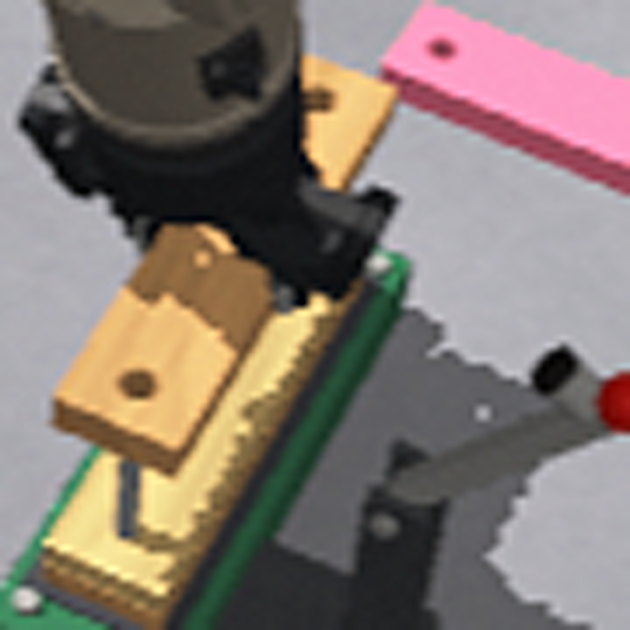

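View pics/top7.png

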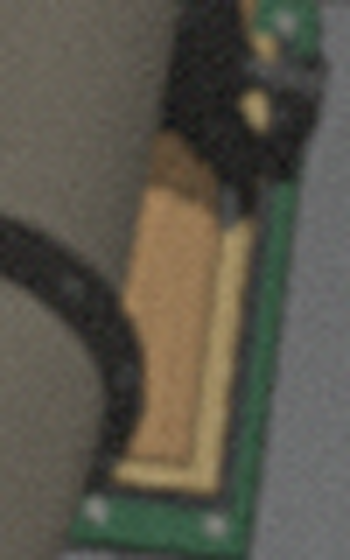

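```bash
python3 - <<'E'
from bench import r
from h import *
np.set_printoptions(precision=1,suppress=True)
S=r.grab_frame("scene");T=r.grab_frame("top")
F=R.from_euler("z",FY,degrees=True).as_matrix()
def wp(P): return np.array(P)/1000@F.T+np.r_[FC,0]
def pj(f,P,x,y,k): return (proj(f,wp(P))-[x,y]+.5)*k-.5
print(pj(S,[[80,0,158],[-80,0,158],[100,-25,158],[100,25,158],[100,25,140],[-100,25,158],[87,0,158],[73,0,158]],290,190,7))
print("top far -y corner top/bot",pj(T,[[-100,-25,158],[-100,-25,140]],195,180,7),"pedestal",pj(T,[[-125,-39,36]],195,180,7))
E
```

```text
[[139.1 384. ]
 [318.5 100.5]
 [ 51.5 396.3]
 [178.2 450.8]
 [175.2 480.9]
 [397.4  90.2]
 [130.5 397.7]
 [147.7 370.5]]
top far -y corner top/bot [[187.7 462.9]
 [192.6 468.3]] pedestal [[242.7 558.5]]
```

```bash
python3 - <<'E'
from bench import r
from h import *
np.set_printoptions(precision=3,suppress=True)
S=r.grab_frame("scene");T=r.grab_frame("top")
t=zo([(428,157),(390,410),(472,125),(434,455)],140,160,5); s=zo([(169,400),(315,160),(97,413),(207,455)],280,200,6)
print(tri(T,t[:2],S,s[:2]), tri(T,t[2:3],S,s[2:3]))
E
python3 nx.py .132 .124 .116 .108
```

```text
[[0.596 0.127 0.059 0.001]
 [0.441 0.149 0.064 0.001]] [[0.615 0.099 0.061 0.   ]]
10.125 [-0.16 -0.06 -1.31] [-0.09 -0.47  0.01] [0.5807 0.1298 0.3038] 0.04907127257344066
0.132 [0.5807 0.1299 0.2956] (array([-0.0002,  0.0255,  0.0095]), array([-0.0005, -0.0002,  0.0002]))
0.124 [0.5807 0.1299 0.2876] (array([-0.0002,  0.0504,  0.0189]), array([-0.0005, -0.0002,  0.0002]))
0.116 [0.5807 0.1299 0.2796] (array([-0.0002,  0.0754,  0.0283]), array([-0.0005, -0.0002,  0.0002]))
0.108 [0.5807 0.1299 0.2716] (array([-0.0002,  0.1003,  0.0377]), array([-0.0005, -0.0002,  0.0002]))
```

The near hole (138,382) and far hole (320,97) match the predicted pixels to within 4 zoomed px (about half an image pixel). The pile top looks to be near z ≈ 0.06. I'll start threading.

>>> step_arm(
  xyz=[
    [0, 0.013, 0.005],
    [0, 0.025, 0.01],
    [0, 0.035, 0.013],
    [0, 0.044, 0.017],
    [0, 0.053, 0.02],
    [0, 0.062, 0.023],
    [0, 0.07, 0.026],
    [0, 0.076, 0.028],
    [0, 0.076, 0.028],
  ],
  rotation=[
    [0, 0, 0],
    [0, 0, 0],
    [0, 0, 0],
    [0, 0, 0],
    [0, 0, 0],
    [0, 0, 0],
    [0, 0, 0],
    [0, 0, 0],
    [0, 0, 0],
  ],
)

```text
clock: 11.25
tcp_pos: [0.5805, 0.1299, 0.2793]
orientation: [-1.387, 1.584, -1.096]
contact_force: [0.6, -0.2, -2.6]
grip_width: 0.0486
```

```bash
python3 nx.py .116 .108 .1 .09; python3 - <<'E'
from bench import r
import cv2
for n,(x,y,w,h) in(("scene",(290,190,90,90)),):
    f=r.grab_frame(n)
    i=cv2.cvtColor(f["pixels"],cv2.COLOR_RGB2BGR)
    cv2.imwrite(f"pics/{n}8.png",cv2.resize(i[y:y+h,x:x+w],None,fx=7,fy=7,interpolation=cv2.INTER_CUBIC))
E
```

```text
11.25 [ 0.56 -0.21 -2.63] [-0.03 -0.46  0.  ] [0.5805 0.1299 0.2793] 0.04857487993323261
0.116 [0.5807 0.1299 0.2796] (array([-0.0001, -0.0012,  0.0003]), array([-0.0004, -0.0001,  0.0003]))
0.108 [0.5807 0.1299 0.2716] (array([-0.0001,  0.0238,  0.0097]), array([-0.0004, -0.0001,  0.0003]))
0.1 [0.5807 0.1299 0.2636] (array([-0.0001,  0.0487,  0.0191]), array([-0.0004, -0.0001,  0.0003]))
0.09 [0.5807 0.1299 0.2536] (array([-0.0002,  0.0799,  0.0309]), array([-0.0004, -0.0001,  0.0003]))
```

View pics/scene8.png

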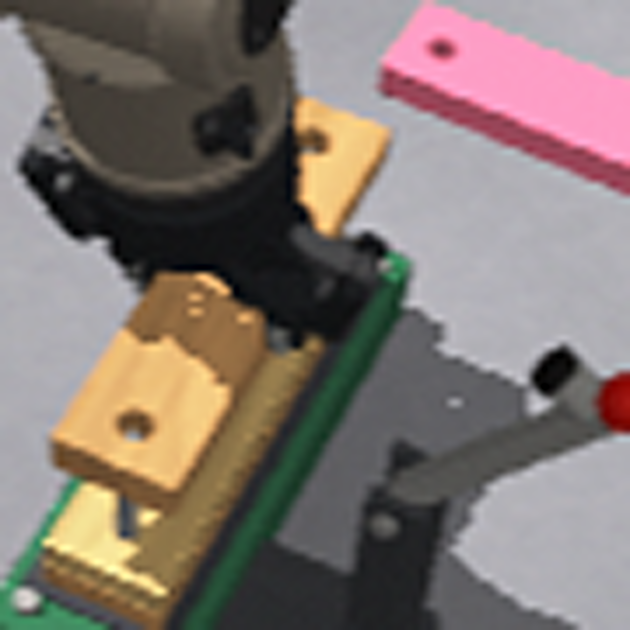

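A grey pin tip shows in the near hole at crop (135,428), and there is no upward force. Continuing down.

>>> step_arm(
  xyz=[
    [0, 0.007, 0.003],
    [0, 0.015, 0.006],
    [0, 0.024, 0.01],
    [0, 0.032, 0.013],
    [0, 0.04, 0.016],
    [0, 0.049, 0.019],
    [0, 0.057, 0.022],
    [0, 0.065, 0.025],
    [0, 0.065, 0.025],
  ],
  rotation=[
    [0, 0, 0],
    [0, 0, 0],
    [0, 0, 0],
    [0, 0, 0],
    [0, 0, 0],
    [0, 0, 0],
    [0, 0, 0],
    [0, 0, 0],
    [0, 0, 0],
  ],
)

```text
clock: 12.42
tcp_pos: [0.5806, 0.1298, 0.2583]
orientation: [-1.387, 1.584, -1.096]
contact_force: [0.2, 1.1, -1.4]
grip_width: 0.0487
```

```bash
python3 nx.py .095 .085 .075 .065; python3 - <<'E'
from bench import r
import cv2
for n,(x,y,w,h) in(("scene",(290,190,90,90)),):
    f=r.grab_frame(n)
    i=cv2.cvtColor(f["pixels"],cv2.COLOR_RGB2BGR)
    cv2.imwrite(f"pics/{n}9.png",cv2.resize(i[y:y+h,x:x+w],None,fx=7,fy=7,interpolation=cv2.INTER_CUBIC))
E
```

```text
12.425 [ 0.19  1.08 -1.36] [-0.05 -0.46  0.01] [0.5806 0.1298 0.2583] 0.0486953136774359
0.095 [0.5807 0.1299 0.2586] (array([-0.0002, -0.001 , -0.    ]), array([-0.0003, -0.0002,  0.0003]))
0.085 [0.5807 0.1299 0.2486] (array([-0.0002,  0.0302,  0.0117]), array([-0.0003, -0.0002,  0.0003]))
0.075 [0.5807 0.1299 0.2386] (array([-0.0003,  0.0614,  0.0235]), array([-0.0003, -0.0002,  0.0003]))
0.065 [0.5807 0.1299 0.2286] (array([-0.0003,  0.0926,  0.0353]), array([-0.0003, -0.0002,  0.0003]))
```

View pics/scene9.png

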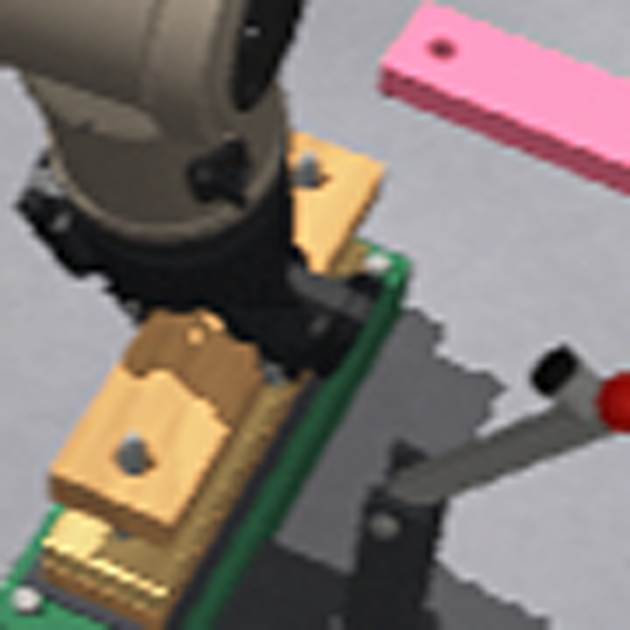

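Both pins are through the holes, at crop (135,455) and (310,170). I'll keep lowering and watch the force.

>>> step_arm(
  xyz=[
    [0, 0.008, 0.003],
    [0, 0.016, 0.006],
    [0, 0.023, 0.009],
    [0, 0.031, 0.012],
    [0, 0.038, 0.015],
    [0, 0.046, 0.018],
    [0, 0.053, 0.02],
    [0, 0.061, 0.023],
    [0, 0.061, 0.023],
  ],
  rotation=[
    [0, 0, 0],
    [0, 0, 0],
    [0, 0, 0],
    [0, 0, 0],
    [0, 0, 0],
    [0, 0, 0],
    [0, 0, 0],
    [0, 0, 0],
    [0, 0, 0],
  ],
)

```text
clock: 13.6
tcp_pos: [0.5806, 0.1298, 0.2387]
orientation: [-1.387, 1.584, -1.096]
contact_force: [0.2, 0.9, -0.9]
grip_width: 0.0489
```

```bash
python3 nx.py .075 .071 .067 .065; python3 - <<'E'
from bench import r
import cv2
for n,(x,y,w,h) in(("scene",(290,190,90,90)),):
    f=r.grab_frame(n)
    i=cv2.cvtColor(f["pixels"],cv2.COLOR_RGB2BGR)
    cv2.imwrite(f"pics/{n}10.png",cv2.resize(i[y:y+h,x:x+w],None,fx=7,fy=7,interpolation=cv2.INTER_CUBIC))
E
```

```text
13.6 [ 0.25  0.89 -0.86] [-0.05 -0.53  0.04] [0.5806 0.1298 0.2387] 0.04890966673904341
0.075 [0.5807 0.1299 0.2386] (array([-0.0002,  0.0002,  0.0004]), array([-0.0002, -0.0002,  0.0003]))
0.071 [0.5807 0.1299 0.2346] (array([-0.0002,  0.0127,  0.0052]), array([-0.0002, -0.0002,  0.0003]))
0.067 [0.5807 0.1299 0.2306] (array([-0.0002,  0.0252,  0.0099]), array([-0.0002, -0.0002,  0.0003]))
0.065 [0.5807 0.1299 0.2286] (array([-0.0002,  0.0314,  0.0122]), array([-0.0002, -0.0002,  0.0003]))
```

View pics/scene10.png

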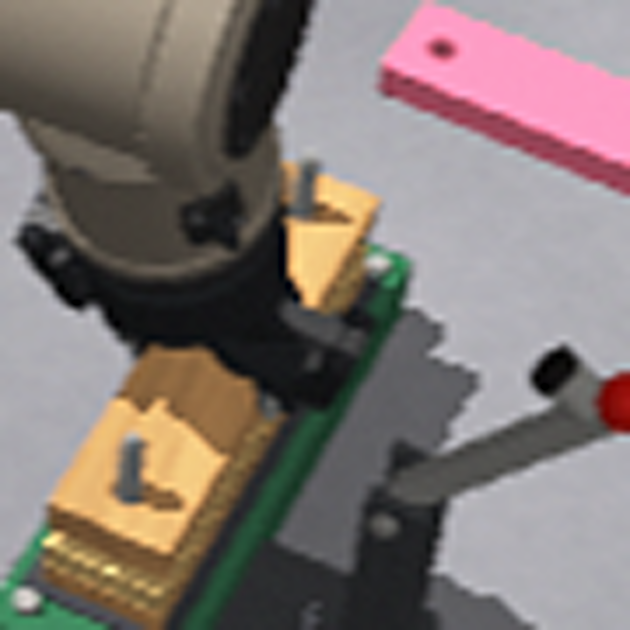

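>>> step_arm(
  xyz=[
    [0, 0.004, 0.0016],
    [0, 0.008, 0.0032],
    [0, 0.012, 0.005],
    [0, 0.015, 0.006],
    [0, 0.018, 0.007],
    [0, 0.021, 0.008],
    [0, 0.021, 0.008],
  ],
  rotation=[
    [0, 0, 0],
    [0, 0, 0],
    [0, 0, 0],
    [0, 0, 0],
    [0, 0, 0],
    [0, 0, 0],
    [0, 0, 0],
  ],
)

```text
clock: 14.52
tcp_pos: [0.5806, 0.1298, 0.232]
orientation: [-1.387, 1.584, -1.096]
contact_force: [0.0, 0.7, -1.5]
grip_width: 0.0486
```

```bash
python3 nx.py .069 .067 .065 .063
```

```text
14.525 [ 0.03  0.67 -1.52] [-0.09 -0.5   0.02] [0.5806 0.1298 0.232 ] 0.048587031888904515
0.069 [0.5807 0.1299 0.2326] (array([-0.0002, -0.0019, -0.0006]), array([-0.0003, -0.0002,  0.0003]))
0.067 [0.5807 0.1299 0.2306] (array([-0.0002,  0.0044,  0.0018]), array([-0.0003, -0.0002,  0.0003]))
0.065 [0.5807 0.1299 0.2286] (array([-0.0002,  0.0106,  0.0041]), array([-0.0003, -0.0002,  0.0003]))
0.063 [0.5807 0.1299 0.2266] (array([-0.0002,  0.0169,  0.0065]), array([-0.0003, -0.0002,  0.0003]))
```

Now about 0.6 mm per row, in batches of 2.4 mm.

>>> step_arm(
  xyz=[
    [0, 0.002, 0.0008],
    [0, 0.004, 0.0016],
    [0, 0.006, 0.0024],
    [0, 0.008, 0.0032],
    [0, 0.008, 0.0032],
  ],
  rotation=[
    [0, 0, 0],
    [0, 0, 0],
    [0, 0, 0],
    [0, 0, 0],
    [0, 0, 0],
  ],
)

```text
clock: 15.15
tcp_pos: [0.5807, 0.1298, 0.2294]
orientation: [-1.388, 1.584, -1.096]
contact_force: [-0.4, 0.2, -1.8]
grip_width: 0.0489
```

>>> step_arm(
  xyz=[
    [0, 0.002, 0.0008],
    [0, 0.004, 0.0016],
    [0, 0.006, 0.0024],
    [0, 0.006, 0.0024],
  ],
  rotation=[
    [0, 0, 0],
    [0, 0, 0],
    [0, 0, 0],
    [0, 0, 0],
  ],
)

```text
clock: 15.65
tcp_pos: [0.5807, 0.1298, 0.2276]
orientation: [-1.388, 1.585, -1.096]
contact_force: [-1.5, -0.1, 1.0]
grip_width: 0.0486
```

```bash
python3 nx.py .065 .063 .061; python3 - <<'E'
from bench import r
import cv2
for n,(x,y,w,h) in(("scene",(290,190,90,90)),):
    f=r.grab_frame(n)
    i=cv2.cvtColor(f["pixels"],cv2.COLOR_RGB2BGR)
    cv2.imwrite(f"pics/{n}11.png",cv2.resize(i[y:y+h,x:x+w],None,fx=7,fy=7,interpolation=cv2.INTER_CUBIC))
E
```

```text
15.65 [-1.51 -0.14  1.03] [-0.01 -0.21  0.06] [0.5807 0.1298 0.2276] 0.04861520487669533
0.065 [0.5807 0.1299 0.2286] (array([-0.0003, -0.003 , -0.001 ]), array([-0.0001, -0.0002,  0.0003]))
0.063 [0.5807 0.1299 0.2266] (array([-0.0003,  0.0032,  0.0013]), array([-0.0001, -0.0002,  0.0003]))
0.061 [0.5807 0.1299 0.2246] (array([-0.0003,  0.0095,  0.0037]), array([-0.0001, -0.0002,  0.0003]))
```

View pics/scene11.png

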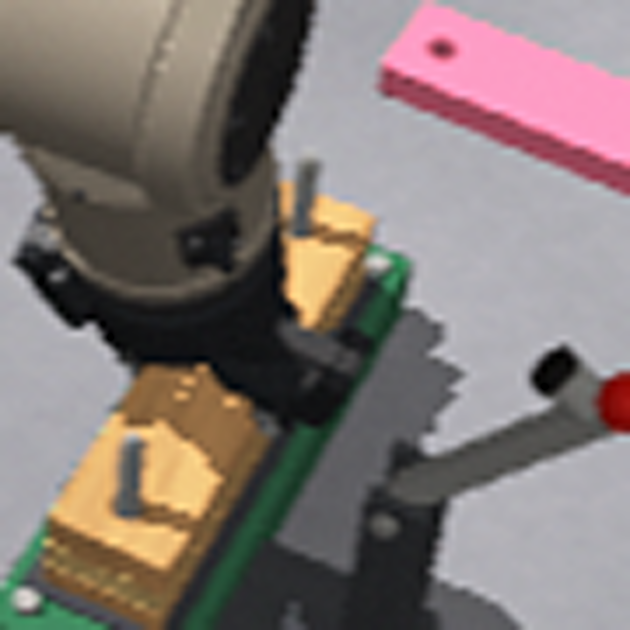

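First contact: Fz has gone from −1.6 to +1.0 N. I'll press slightly further to confirm the board is seated flat.

>>> step_arm(
  xyz=[
    [0, 0.001, 0.0004],
    [0, 0.002, 0.0008],
    [0, 0.002, 0.0008],
    [0, 0.002, 0.0008],
  ],
  rotation=[
    [0, 0, 0],
    [0, 0, 0],
    [0, 0, 0],
    [0, 0, 0],
  ],
)

```text
clock: 16.2
tcp_pos: [0.5807, 0.1297, 0.2276]
orientation: [-1.387, 1.585, -1.095]
contact_force: [-2.3, -0.7, 6.8]
grip_width: 0.0489
```

```bash
python3 nx.py .065 .063 .061
```

```text
16.2 [-2.34 -0.68  6.83] [0.04 0.27 0.04] [0.5807 0.1297 0.2276] 0.04886369513679594
0.065 [0.5807 0.1299 0.2286] (array([-0.0005, -0.0033, -0.0012]), array([ 0.0002, -0.0001,  0.    ]))
0.063 [0.5807 0.1299 0.2266] (array([-0.0005,  0.003 ,  0.0012]), array([ 0.0002, -0.0001,  0.    ]))
0.061 [0.5807 0.1299 0.2246] (array([-0.0005,  0.0092,  0.0035]), array([ 0.0002, -0.0001,  0.    ]))
```

It's resting on the pile with about 7 N upward at the wrist and no further descent. I'll hold for a second, then open.

>>> step_arm(
  xyz=[
    [0, 0.001, 0.0004],
    [0, 0.001, 0.0004],
    [0, 0.001, 0.0004],
    [0, 0.001, 0.0004],
    [0, 0.001, 0.0004],
    [0, 0.001, 0.0004],
    [0, 0.001, 0.0004],
    [0, 0.001, 0.0004],
  ],
  rotation=[
    [0, 0, 0],
    [0, 0, 0],
    [0, 0, 0],
    [0, 0, 0],
    [0, 0, 0],
    [0, 0, 0],
    [0, 0, 0],
    [0, 0, 0],
  ],
)

```text
clock: 17.2
tcp_pos: [0.5807, 0.1297, 0.2275]
orientation: [-1.387, 1.585, -1.095]
contact_force: [-2.8, -0.5, 5.1]
grip_width: 0.0487
```

>>> step_arm(
  xyz=[
    [0, 0, 0],
    [0, 0, 0],
    [0, 0, 0],
    [0, 0, 0],
    [0, 0, 0],
    [0, 0, 0],
  ],
  rotation=[
    [0, 0, 0],
    [0, 0, 0],
    [0, 0, 0],
    [0, 0, 0],
    [0, 0, 0],
    [0, 0, 0],
  ],
  grip=0,
)

```text
clock: 17.95
tcp_pos: [0.5807, 0.1297, 0.2275]
orientation: [-1.387, 1.585, -1.095]
contact_force: [0.7, -0.5, -0.2]
grip_width: 0.0853
```

```bash
python3 - <<'E'
from bench import r
from h import *
o=r.get_obs();print(o["clock"],o["contact_force"],o["joints"].round(2))
Ro=R.from_rotvec(o["orientation"]).as_matrix();p=o["tcp_pos"]
for d in(.06,.2):print(cmd(o,p+[0,0,d],Ro))
i=cv2.cvtColor(r.grab_frame("scene")["pixels"],cv2.COLOR_RGB2BGR)[190:280,290:380]
cv2.imwrite("pics/s12.png",cv2.resize(i,None,fx=7,fy=7,interpolation=cv2.INTER_CUBIC))
E
```

```text
17.95 [ 0.65372411 -0.45537742 -0.16352288] [-0.65  0.71  0.51  1.79 -0.48  1.14 -1.59]
(array([-0.    , -0.1871, -0.0708]), array([0., 0., 0.]))
(array([-0.    , -0.6235, -0.2359]), array([0., 0., 0.]))
```

View pics/s12.png

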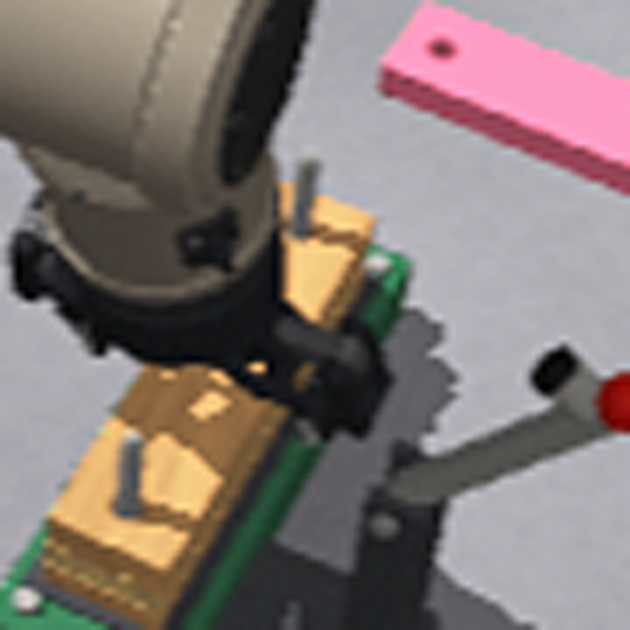

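Released cleanly (wrist force near zero), with the board flat and both pins through it. Now I'll lift clear.

>>> step_arm(
  xyz=[
    [0, -0.03, -0.011],
    [0, -0.09, -0.034],
    [0, -0.19, -0.072],
    [0, -0.32, -0.12],
    [0, -0.46, -0.174],
    [0, -0.6, -0.227],
    [0, -0.72, -0.272],
    [0, -0.72, -0.272],
  ],
  rotation=[
    [0, 0, 0],
    [0, 0, 0],
    [0, 0, 0],
    [0, 0, 0],
    [0, 0, 0],
    [0, 0, 0],
    [0, 0, 0],
    [0, 0, 0],
  ],
)

```text
clock: 19.0
tcp_pos: [0.5813, 0.1288, 0.4631]
orientation: [-1.38, 1.582, -1.097]
contact_force: [-0.2, -0.3, -0.4]
grip_width: 0.0853
```

```bash
cat > px.py <<'E'
import sys
from bench import r
from h import *
o=r.get_obs();print(o["clock"],o["contact_force"].round(2),o["tcp_pos"].round(4),o["joints"].round(2))
F=R.from_euler("z",FY,degrees=True).as_matrix()
def tgt(X,Y,ztip,s): # tool y down, tool z along s*fixture y
    tz=s*F[:,1];ty=np.array([0,0,-1.]);tx=np.cross(ty,tz)
    P=np.r_[FC,0]+F@np.array([X,Y,0]);P[2]=ztip+.173
    return P,np.c_[tx,ty,tz]
if __name__=="__main__":
  for s in map(int,sys.argv[1].split(",")):
    for a in sys.argv[2:]:
        X,Y,z=map(float,a.split(","));p,Rt=tgt(X,Y,z,s);print(s,a,p.round(4),*cmd(o,p,Rt))
E
python3 px.py 1,-1 .052,.22,.29
```

```text
19.0 [-0.17 -0.25 -0.37] [0.5813 0.1288 0.4631] [-0.73  0.44  0.62  1.61 -0.34  1.53 -1.74]
1 .052,.22,.29 [0.5997 0.3493 0.463 ] [-0.7366  0.0157 -0.0335] [ 0.1756 -0.9886 -0.1792]
-1 .052,.22,.29 [0.5997 0.3493 0.463 ] [-0.7366  0.0157 -0.0335] [0.1792 0.9884 0.1756]
```

>>> step_arm(
  xyz=[
    [-0.05, 0, 0],
    [-0.12, 0, -0.005],
    [-0.2, 0, -0.01],
    [-0.3, 0, -0.015],
  ],
  rotation=[
    [0.018, -0.1, -0.018],
    [0.035, -0.2, -0.036],
    [0.053, -0.3, -0.054],
    [0.07, -0.4, -0.072],
  ],
  grip=1,
  force=40,
)

```text
clock: 19.5
tcp_pos: [0.5888, 0.2185, 0.4653]
orientation: [-1.556, 0.981, -0.693]
contact_force: [-0.3, 0.0, 0.1]
grip_width: 0.0123
```

```bash
python3 px.py 1 .052,.22,.29
```

```text
19.5 [-0.28  0.03  0.06] [0.5888 0.2185 0.4653] [-0.77  0.44  0.48  1.55 -0.23  1.43 -1.32]
1 .052,.22,.29 [0.5997 0.3493 0.463 ] [-0.3624 -0.0182  0.2445] [ 0.1047 -0.5862 -0.1073]
```

j7 is moving towards mid-range, so I'll continue.

>>> step_arm(
  xyz=[
    [-0.06, 0, 0.04],
    [-0.12, 0, 0.08],
    [-0.18, 0, 0.12],
    [-0.24, -0.01, 0.16],
    [-0.3, -0.015, 0.2],
    [-0.362, -0.018, 0.245],
    [-0.362, -0.018, 0.245],
    [-0.362, -0.018, 0.245],
  ],
  rotation=[
    [0.018, -0.1, -0.018],
    [0.036, -0.2, -0.036],
    [0.053, -0.3, -0.054],
    [0.07, -0.4, -0.072],
    [0.09, -0.5, -0.09],
    [0.105, -0.586, -0.107],
    [0.105, -0.586, -0.107],
    [0.105, -0.586, -0.107],
  ],
)

```text
clock: 20.5
tcp_pos: [0.6, 0.3479, 0.4628]
orientation: [-1.569, 0.108, -0.107]
contact_force: [0.0, -0.5, -0.7]
grip_width: 0.0001
```

```bash
python3 px.py 1 .052,.22,.29 .052,.22,.205 .052,.195,.205; python3 - <<'E'
from bench import r
import cv2
for n in("scene","top"):
    cv2.imwrite(f"pics/{n}13.png",cv2.cvtColor(r.grab_frame(n)["pixels"],cv2.COLOR_RGB2BGR))
E
```

```text
20.5 [ 0.03 -0.46 -0.74] [0.6    0.3479 0.4628] [-0.79  0.47  0.26  1.45 -0.12  1.24 -0.65]
1 .052,.22,.29 [0.5997 0.3493 0.463 ] [-0.0015 -0.0006  0.0044] [ 0.0007 -0.0026 -0.0005]
1 .052,.22,.205 [0.5997 0.3493 0.378 ] [-0.0013  0.2828  0.0048] [ 0.0007 -0.0026 -0.0005]
1 .052,.195,.205 [0.5964 0.3245 0.378 ] [-0.001   0.2829 -0.0786] [ 0.0007 -0.0026 -0.0005]
```

View pics/scene13.png

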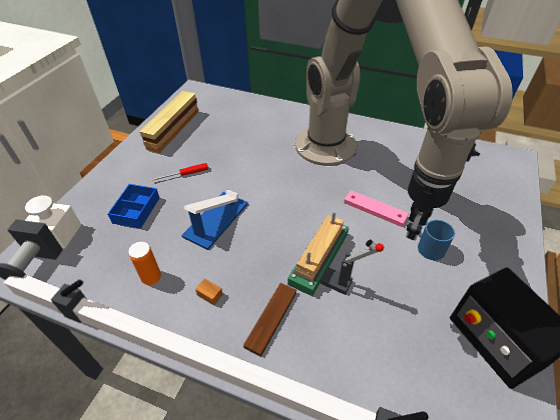

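The board sits threaded on the fixture at (320,250), the gripper is beyond the knob (379,247), and nothing else has moved. I'll descend beside the knob.

>>> step_arm(
  xyz=[
    [0, 0.07, 0.004],
    [0, 0.15, 0.004],
    [-0.001, 0.22, 0.004],
    [-0.001, 0.283, 0.004],
    [-0.001, 0.283, 0.004],
    [-0.001, 0.283, 0.004],
  ],
  rotation=[
    [0, 0, 0],
    [0, -0.002, 0],
    [0, -0.002, 0],
    [0, -0.002, 0],
    [0, -0.002, 0],
    [0, -0.002, 0],
  ],
)

```text
clock: 21.35
tcp_pos: [0.6004, 0.3488, 0.379]
orientation: [-1.568, 0.105, -0.106]
contact_force: [0.0, -0.4, 0.3]
grip_width: 0.0001
```

```bash
python3 px.py 1 .052,.195,.205 .052,.13,.205 .052,.1,.205 .052,.085,.205; python3 - <<'E'
from bench import r
import cv2
for n,(x,y,w,h) in(("scene",(330,180,110,110)),("top",(110,130,110,110))):
    i=cv2.cvtColor(r.grab_frame(n)["pixels"],cv2.COLOR_RGB2BGR)[y:y+h,x:x+w]
    cv2.imwrite(f"pics/{n}14.png",cv2.resize(i,None,fx=5,fy=5,interpolation=cv2.INTER_CUBIC))
E
```

```text
21.35 [ 0.04 -0.37  0.26] [0.6004 0.3488 0.379 ] [-0.78  0.54  0.24  1.54 -0.14  1.08 -0.64]
1 .052,.195,.205 [0.5964 0.3245 0.378 ] [-0.0024  0.0032 -0.082 ] [ 0.     -0.0009  0.0004]
1 .052,.13,.205 [0.5878 0.2601 0.378 ] [-0.0021  0.0032 -0.2987] [ 0.     -0.0009  0.0004]
1 .052,.1,.205 [0.5839 0.2303 0.378 ] [-0.002   0.0032 -0.3987] [ 0.     -0.0009  0.0004]
1 .052,.085,.205 [0.5819 0.2155 0.378 ] [-0.0019  0.0032 -0.4487] [ 0.     -0.0009  0.0004]
```

View pics/scene14.png

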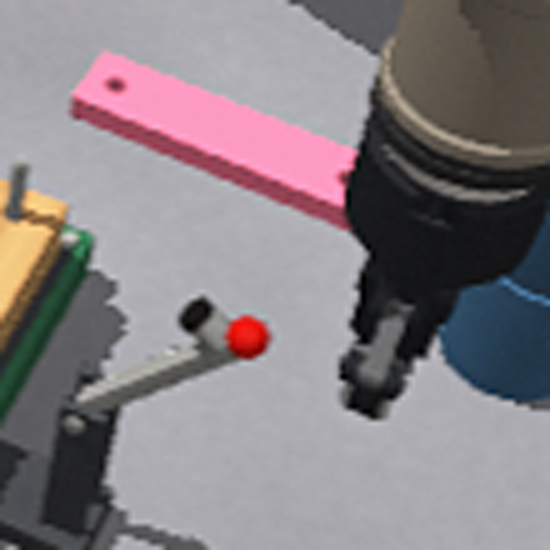

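View pics/top14.png

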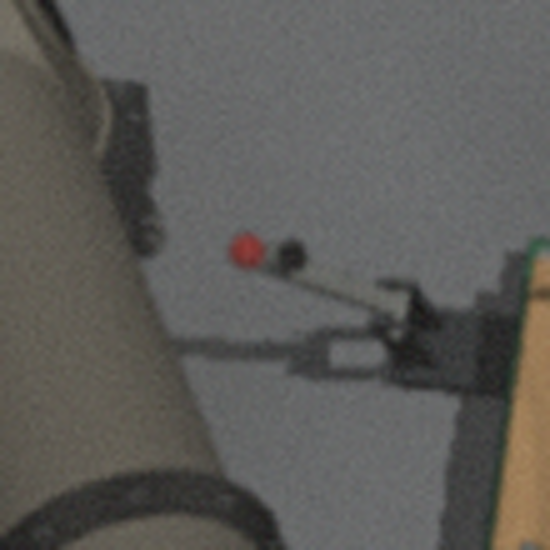

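The closed fingers are outside the knob, at crop (365,390) with the knob at (247,337). I'll push towards the pile.

>>> step_arm(
  xyz=[
    [-0.002, 0.003, -0.04],
    [-0.002, 0.003, -0.08],
    [-0.002, 0.003, -0.1],
    [-0.002, 0.003, -0.12],
    [-0.002, 0.003, -0.14],
    [-0.002, 0.003, -0.16],
    [-0.002, 0.003, -0.18],
    [-0.002, 0.003, -0.2],
    [-0.002, 0.003, -0.22],
    [-0.002, 0.003, -0.24],
  ],
  rotation=[
    [0, 0, 0],
    [0, 0, 0],
    [0, 0, 0],
    [0, 0, 0],
    [0, 0, 0],
    [0, 0, 0],
    [0, 0, 0],
    [0, 0, 0],
    [0, 0, 0],
    [0, 0, 0],
  ],
)

```text
clock: 22.7
tcp_pos: [0.5902, 0.277, 0.3782]
orientation: [-1.568, 0.105, -0.106]
contact_force: [0.2, 0.7, 1.2]
grip_width: -0.0
```

```bash
python3 px.py 1 .052,.13,.205 .052,.1,.205 .052,.085,.205; python3 - <<'E'
from bench import r
import cv2
for n,(x,y,w,h) in(("scene",(310,170,110,110)),):
    i=cv2.cvtColor(r.grab_frame(n)["pixels"],cv2.COLOR_RGB2BGR)[y:y+h,x:x+w]
    cv2.imwrite(f"pics/{n}15.png",cv2.resize(i,None,fx=5,fy=5,interpolation=cv2.INTER_CUBIC))
E
```

```text
22.7 [0.23 0.7  1.22] [0.5902 0.277  0.3782] [-0.72  0.47  0.25  1.65 -0.13  1.03 -0.56]
1 .052,.13,.205 [0.5878 0.2601 0.378 ] [-0.0003  0.0006 -0.0569] [-0.     -0.0009  0.0006]
1 .052,.1,.205 [0.5839 0.2303 0.378 ] [-1.000e-04  6.000e-04 -1.569e-01] [-0.     -0.0009  0.0006]
1 .052,.085,.205 [0.5819 0.2155 0.378 ] [-1.000e-04  6.000e-04 -2.069e-01] [-0.     -0.0009  0.0006]
```

View pics/scene15.png

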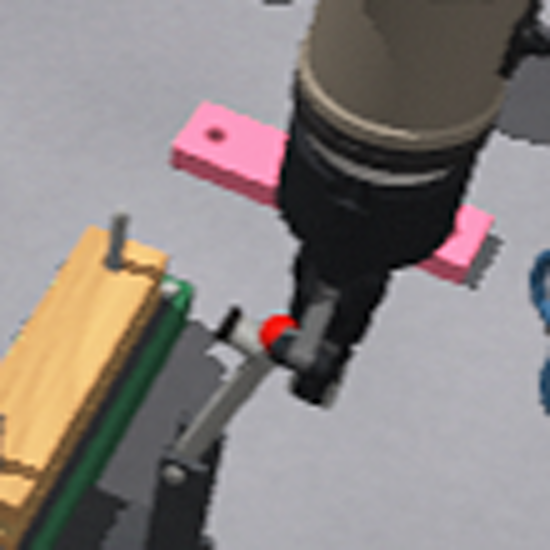

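The arm is rising; the knob is at crop (278,335), against the fingers. I'll keep pushing past upright.

>>> step_arm(
  xyz=[
    [0, 0, -0.02],
    [0, 0, -0.04],
    [0, 0, -0.06],
    [0, 0, -0.08],
    [0, 0, -0.1],
    [0, 0, -0.12],
    [0, 0, -0.14],
    [0, 0, -0.16],
    [0, 0, -0.18],
    [0, 0, -0.2],
    [0, 0, -0.21],
  ],
  rotation=[
    [0, 0, 0],
    [0, 0, 0],
    [0, 0, 0],
    [0, 0, 0],
    [0, 0, 0],
    [0, 0, 0],
    [0, 0, 0],
    [0, 0, 0],
    [0, 0, 0],
    [0, 0, 0],
    [0, 0, 0],
  ],
)

```text
clock: 24.12
tcp_pos: [0.5818, 0.2129, 0.3783]
orientation: [-1.569, 0.106, -0.107]
contact_force: [-0.0, 0.3, -0.4]
grip_width: -0.0003
```

```bash
cat > sh.py <<'E'
import sys
from bench import r
import cv2
n,x,y,w,h,k,o=sys.argv[1:];x,y,w,h,k=map(int,(x,y,w,h,k))
i=cv2.cvtColor(r.grab_frame(n)["pixels"],cv2.COLOR_RGB2BGR)[y:y+h,x:x+w]
cv2.imwrite(f"pics/{o}.png",cv2.resize(i,None,fx=k,fy=k,interpolation=cv2.INTER_CUBIC))
E
python3 px.py 1 .052,.085,.205 .052,.07,.205;python3 sh.py scene 280 160 110 110 5 s16
```

```text
24.125 [-0.05  0.25 -0.38] [0.5818 0.2129 0.3783] [-0.65  0.42  0.27  1.74 -0.13  1.   -0.48]
1 .052,.085,.205 [0.5819 0.2155 0.378 ] [-0.0009  0.0009  0.0085] [ 0.0005 -0.0019  0.0006]
1 .052,.07,.205 [0.5799 0.2006 0.378 ] [-0.0007  0.0009 -0.0415] [ 0.0005 -0.0019  0.0006]
```

View pics/s16.png

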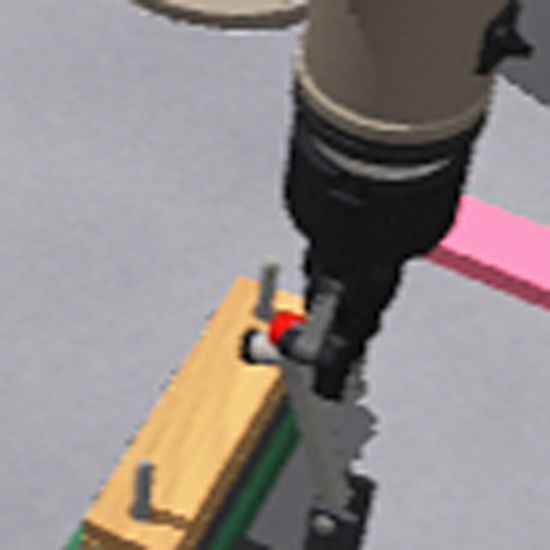

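>>> step_arm(
  xyz=[
    [0, 0, 0],
    [0, 0, 0],
    [0, 0, 0],
    [0, 0, 0],
  ],
  rotation=[
    [0, 0, 0],
    [0, 0, 0],
    [0, 0, 0],
    [0, 0, 0],
  ],
)

```text
clock: 24.68
tcp_pos: [0.5818, 0.2128, 0.3783]
orientation: [-1.569, 0.106, -0.107]
contact_force: [1.8, 0.6, -0.2]
grip_width: -0.0001
```

```bash
python3 px.py 1 .052,.07,.205;python3 sh.py scene 280 160 110 110 5 s17
```

```text
24.675 [ 1.85  0.59 -0.2 ] [0.5818 0.2128 0.3783] [-0.65  0.42  0.27  1.74 -0.13  1.   -0.48]
1 .052,.07,.205 [0.5799 0.2006 0.378 ] [-0.0008  0.0009 -0.0412] [ 0.0006 -0.0019  0.0006]
```

View pics/s17.png

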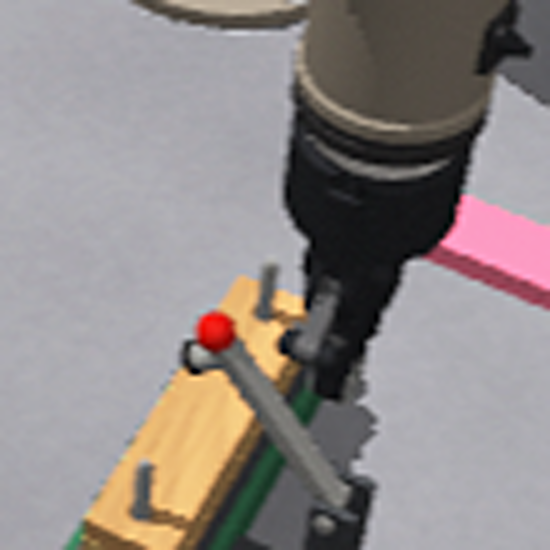

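The arm is now falling by itself, with the knob away from the fingers. I'll back the gripper off outward and up while it comes down.

>>> step_arm(
  xyz=[
    [0, 0, 0.05],
    [0, -0.02, 0.12],
    [0, -0.08, 0.2],
    [0, -0.15, 0.3],
    [0, -0.25, 0.4],
    [0, -0.35, 0.45],
    [0, -0.35, 0.45],
    [0, -0.35, 0.45],
    [0, -0.35, 0.45],
    [0, -0.35, 0.45],
    [0, -0.35, 0.45],
    [0, -0.35, 0.45],
    [0, -0.35, 0.45],
    [0, -0.35, 0.45],
  ],
  rotation=[
    [0, 0, 0],
    [0, 0, 0],
    [0, 0, 0],
    [0, 0, 0],
    [0, 0, 0],
    [0, 0, 0],
    [0, 0, 0],
    [0, 0, 0],
    [0, 0, 0],
    [0, 0, 0],
    [0, 0, 0],
    [0, 0, 0],
    [0, 0, 0],
    [0, 0, 0],
  ],
)

```text
clock: 26.48
tcp_pos: [0.6, 0.3466, 0.4831]
orientation: [-1.569, 0.106, -0.107]
contact_force: [0.1, -0.3, 1.0]
grip_width: -0.0
```

```bash
python3 px.py 1 .052,.07,.205;python3 sh.py scene 270 190 110 110 6 s18;python3 sh.py top 0 0 560 420 1 t18; python3 sh.py scene 0 0 560 420 1 s19
```

```text
26.475 [ 0.13 -0.28  1.03] [0.6    0.3466 0.4831] [-0.79  0.46  0.26  1.42 -0.12  1.27 -0.66]
1 .052,.07,.205 [0.5799 0.2006 0.378 ] [-0.0008  0.351  -0.491 ] [ 0.0006 -0.002   0.0006]
```

View pics/s18.png

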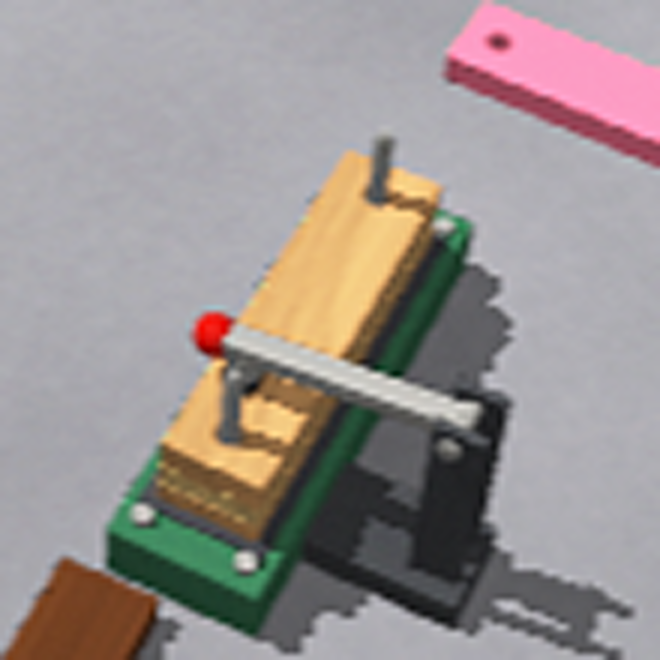

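View pics/t18.png

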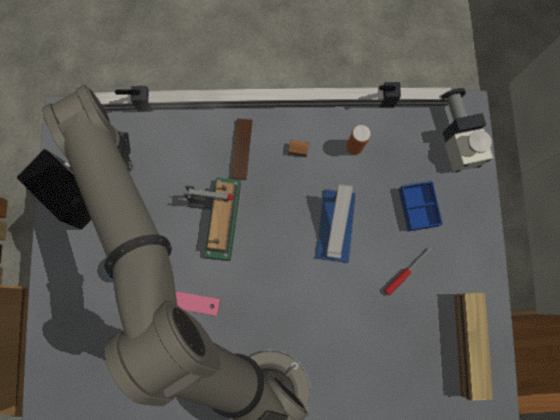

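View pics/s19.png

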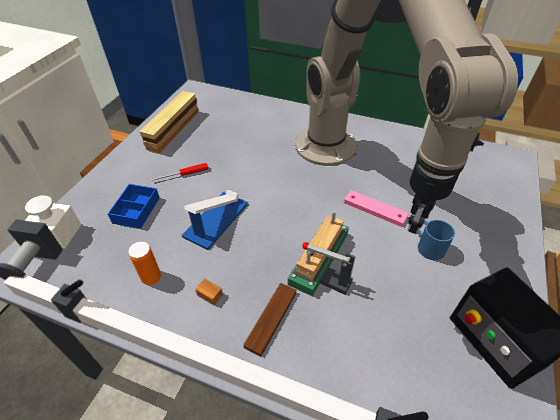

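>>> step_arm(
  xyz=[
    [0, 0, 0],
    [0, 0, 0],
    [0, 0, 0],
    [0, 0, 0],
    [0, 0, 0],
    [0, 0, 0],
    [0, 0, 0],
    [0, 0, 0],
    [0, 0, 0],
    [0, 0, 0],
  ],
  rotation=[
    [0, 0, 0],
    [0, 0, 0],
    [0, 0, 0],
    [0, 0, 0],
    [0, 0, 0],
    [0, 0, 0],
    [0, 0, 0],
    [0, 0, 0],
    [0, 0, 0],
    [0, 0, 0],
  ],
)

```text
clock: 27.88
tcp_pos: [0.6, 0.3467, 0.4832]
orientation: [-1.569, 0.106, -0.107]
contact_force: [0.1, 1.1, 0.4]
grip_width: -0.0
```

```bash
python3 sh.py scene 270 190 110 110 6 s20; python3 sh.py top 170 160 80 110 6 t20; python3 - <<'E'
from bench import r
from h import *
S=r.grab_frame("scene");T=r.grab_frame("top");c=[]
for f,(x,y) in((T,(229,196)),(S,(305,246))):
    b=cv2.cvtColor(f["pixels"],cv2.COLOR_RGB2HSV);m=cv2.inRange(b,(0,150,60),(6,255,255))|cv2.inRange(b,(174,150,60),(180,255,255))
    k=np.zeros_like(m);k[y-10:y+10,x-10:x+10]=1;M=cv2.moments(m*k,True);c.append([(M["m10"]/M["m00"],M["m01"]/M["m00"])])
print(c,tri(T,c[0],S,c[1]))
E
```

```text
[[(230.08, 196.56)], [(304.96666666666664, 244.83333333333334)]] [[5.67002663e-01 1.06969849e-01 1.08911190e-01 6.21327660e-05]]
```

View pics/s20.png

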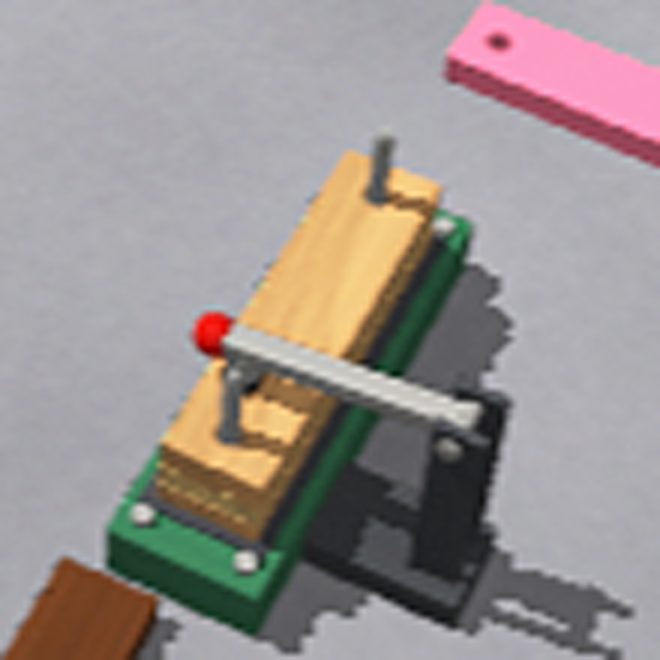

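View pics/t20.png

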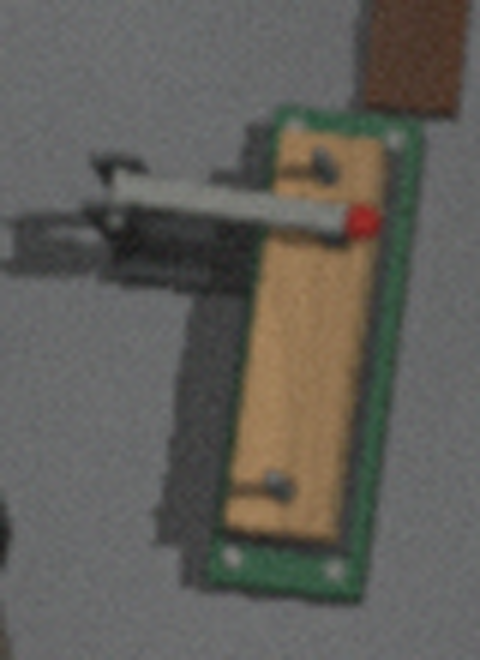

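The knob triangulates to z = 0.109, where I expected about 0.106 with the foot resting on the board. It looks identical in two pictures over a second apart, and the robot is clear of everything.

```bash
python3 -c "
from bench import r
print(r.hand_in())"
```

```text
the job is handed in; nothing more can be done
None
```

The board is on the fixture with both pins through its holes, resting on the pile with the hold-down arm's foot on top. I handed the job in at about 28 s on the robot's clock; no verdict comes back.

- **Grasp:** the first approach, square to the 32° slope, drove joint 6 onto its 0.17 limit, and two readings there were 0.1703 and 0.16994. I backed off and gripped the board's sides at a 12° tilt instead, which also meant placing with the tool leaning back.
- **Placing:** I corrected the board's position by about 5 mm and its tilt by 1° above the pins, then lowered it in small steps. It touched at about z = 0.064 (pile about 28 mm high) and I pressed to about 7 N. It stayed held there for about a second before I let go.
- **Hold-down:** I pushed the knob past upright with the closed fingers, it fell over by itself, and I backed the gripper away.

**Last checks:**
- **Foot:** the knob measured z = 0.109 against about 0.106 expected with the foot on the board. Two pictures more than a second apart look identical.
- **Board:** it looks flat in both camera views.
- **Gripper:** it was well clear of everything, with wrist force at about noise level.
- **Other loose things:** they look unmoved, though the arm hid the mug and part of the pink board in the last top view.

**Measurements that disagreed:** one estimate of the board's position in the grip was off by 5–6 mm. The two cameras together settled it before threading.

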